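Seal-up tea tins on the counter scale, then ring the bell

TASK

Weigh out the tea order: tip every tea tin on the counter over its edges, a quarter turn at a time, until its round orange seal faces up, and set it that way flat on the scale's steel platter, not on top of another tin. Once all the tins are there and let go, press the desk bell's plunger right down to its stop to call the customer, and let it spring back. Leave the sugar jar, paper cups, syrup bottle, tamper and honey where they stand.

Things in the scene. Friction and masses are not known exactly. Their poses are not given: they have to be found in the camera images.
- tin_white: white tea tin, a closed box 64 mm (x) x 54 mm (y) x 54 mm (z), about 0.16 kg; may be absent (None). Origin at its centre. Its +z axis points out of the 54 x 64 mm face that bears the round orange seal (34 mm across, white middle); no other face has a seal. +x points out of the bare-metal lid end. The seal faces sideways or down at the start.
- tin_green: green tea tin, a closed box 64 mm (x) x 54 mm (y) x 54 mm (z), about 0.16 kg; may be absent (None). Origin at its centre. Its +z axis points out of the 54 x 64 mm face that bears the round orange seal (34 mm across, white middle); no other face has a seal. +x points out of the bare-metal lid end. The seal faces sideways or down at the start.
- tin_blue: blue tea tin, a closed box 64 mm (x) x 54 mm (y) x 54 mm (z), about 0.16 kg; may be absent (None). Origin at its centre. Its +z axis points out of the 54 x 64 mm face that bears the round orange seal (34 mm across, white middle); no other face has a seal. +x points out of the bare-metal lid end. The seal faces sideways or down at the start.
- tin_black: black tea tin, a closed box 64 mm (x) x 54 mm (y) x 54 mm (z), about 0.16 kg; may be absent (None). Origin at its centre. Its +z axis points out of the 54 x 64 mm face that bears the round orange seal (34 mm across, white middle); no other face has a seal. +x points out of the bare-metal lid end. The seal faces sideways or down at the start.
- scale: white counter scale, fixed, housing 270 (x) x 240 (y) mm, with dark displays on both long (+y and -y) sides; origin on the counter under its centre. Stands on the left or the right of the counter, turned a little.
- platter (a point): centre of the top of the scale's flat, rimless steel platter, 280 (x) x 220 (y) mm, 80 mm above the counter, rigid; its x and y axes run along the platter's sides
- bell: desk bell, fixed: black base 92 mm across, brass dome 82 mm across and 45 mm high, with a steel plunger in the middle; origin on the counter under its centre. Stands on the side where the scale is not.
- plunger (a joint): the bell's plunger: 0 up, 0.008 m fully down at its stop; springs back by itself; about 1.5 N to start and 5 N at the stop
- plunger_top (a point): centre of the top of the plunger's steel head, 22 mm across, 66 mm above the counter when up; it is pressed straight down
- sugar_jar: amber glass sugar jar with a steel lid, 56 mm across, 85 mm high; origin at the centre of its underside; a bystander, to be left alone
- cup_stack: white stack of paper cups, 58 mm across, 75 mm high; origin at the centre of its underside; a bystander, to be left alone
- syrup: amber syrup bottle, 64 mm across, 200 mm high; origin at the centre of its underside; a bystander, to be left alone
- tamper: steel coffee tamper, a plain cylinder 54 mm across, 60 mm high; origin at the centre of its underside; a bystander, to be left alone
- honey: yellow honey tub, 64 mm across, 60 mm high; origin at the centre of its underside; a bystander, to be left alone
Not all that is in view belongs to the job. There is more than one size of the tin_blue; the job needs the smaller.

How it is judged:
By the outcome, as a careful person would: the job done as asked, in the order asked, and still so for the second after the job is handed in, with the robot touching nothing.
Of tin_white, tin_green, tin_blue, tin_black only 2 to 3 are there at a start; the rules pass over those that are not, and their reading is None.
At some moment in a run one of tin_white, tin_green, tin_blue, tin_black may be knocked a few centimetres aside while the robot is not near it.
Once in a run the grip may slacken for a moment while it holds something.
It also fails if it takes over 210 s, if anything falls off the work surface, if the arm or the gripper's body presses on something with over 40 N, if the wrist force passes 120 N, or if a joint passes its speed limit or range.

ROBOT

A 6-joint arm with a two-finger parallel gripper is mounted at the origin on the work surface. World frame = base frame: x ahead of the robot, y to its left, z up, the work surface at z = 0. Lengths are in m, angles in rad, forces in N, time in s.
With the tool pointing down it reaches from about 0.2 to 0.875 m from the base axis. Payload 3.4 kg.
Tool frame: the origin (TCP) lies between the finger pads; the fingertips stand robot.finger_overhang ahead of it and the grasp point (between the pads) lies 5 mm behind it (robot.finger_overhang is the distance from the TCP to the fingertips, in m); z points along the fingers, y is the line along which they close (so a half turn about z gives the same grasp; the last joint's range is limited). The gripper opens to 94 mm and grips with 3 to 60 N. Pads are 16 mm wide; open, the fingers measure 119 mm over their backs; the gripper's body (75 mm by 177 mm) begins 78 mm behind the grasp point.
Start: joints at [-1.262, 0.276, 1.505, -0, 1.361, -0.121], TCP at [0.24, -0.523, 0.219] pointing down, gripper open.
Joint ranges: [-2.89, 2.89], [-0.75, 2.08], [0.22, 2.7], [-1.18, 4.32], [0.11, 2.71], [-2.7, 2.7]. Speed limits (rad/s): [2.57, 2.57, 3.14, 3.14, 3.14, 3.14].

INTERFACE

Orientations are given as a unit quaternion [w, x, y, z].
In Python, from cell import monitor, vision, workorder, robot gives the robot as it stands.
- The arm moves only by the tool step_arm, never from a script. Its argument "increments" is text: rows parted by semicolons, each of 7 numbers parted by spaces: the shift along the tool's x, y, z in mm, then the turn, a rotation vector about the tool's x, y, z in degrees, then the opening, from -1 (shut) to 1 (fully open), so that 0 is half open. A call has 1 to 20 rows; each row is the pose to reach, as a shift and turn from the pose commanded when the call began, along the tool's axes at that moment; what a row does not reach only later rows make up. A row lasts 1/12 s, in which the tool goes at most 41.7 mm and 7.16 degrees, less where a joint would pass 70% of its speed; a pose out of reach is approached as far as the arm can. A call with a gripper value outside its range is refused whole. The fingers move at their own pace and stop on an object; "squeeze" is the grip in N (left out, the last holds). Time passes only in rows, so rows that repeat a pose let the fingers close. It gives the time, the measured TCP pose, the force, the opening and the grip force at its end, in the units of the state.
- monitor.state(): the state, without advancing time (a new reading comes with each control period).
- vision.snapshot(name): name is "scene" or "top" or "wrist"; returns a dict with "color" (480x640x3 uint8, red, green, blue), "fov_y" (degrees; the focal length in pixels is half the picture's height over the tangent of half this angle, whatever the lens; pixels are square), "cx", "cy" (the principal point, pixels), "world_to_cam" (4x4, takes a point from world to camera coordinates); the wrist camera has in their place "T_tool_cam" (4x4, takes a point from camera to tool coordinates, whose origin is the TCP and whose axes are the flange's). Camera axes: x right, y down, z forward; pixel columns grow to the right and rows downward; lengths in m; the calibration is good to about 2 mm. A picture is of the moment at which its call begins: read the wrist's pose just before it. There is no depth.
- workorder.close_job(): hands the job in; it is judged then, once.
The state is a dict: "time_s": time; "q": joint angles; "qvel": joint speeds; "tau": joint torques, N m; "ee_pos": TCP position; "orientation": TCP orientation; "force": force on the tool from outside, world axes, zero at the start; "moment": the same for the moment, N m; "width": finger opening in m; "grip_force": force on a finger pad.
Only numpy, scipy, OpenCV 4.12 (cv2) and the standard library are available. Lean on these libraries where they do the work, as an engineer would, in place of code of your own. Each camera call takes 0.05 s, during which the arm holds its last target. There are 200 camera calls.

## Working session

There is one attempt and no reset: what is moved stays moved. The work goes in short steps, Python scripts to look and compute and a tool call to move; the robot and the scene stay as the last step left them, time stands still between calls to the robot, and variables do not carry over. Pictures are saved under pics/ and viewed, at most 14 in all, crops included, and the job is handed in when it is done.

Besides the shell and the picture viewer there is one more tool, called after "Emit:" as name(argument=value, ...), one argument or row to a line, values as JSON. step_arm: Moves the arm, as the interface text tells. Its arguments: {"type":"object","properties":{"increments":{"type":"string"},"squeeze":{"type":"number"}},"required":["increments"]}

```bash
ls; mkdir -p pics
cat > h.py <<'E'
import numpy as np, cv2
from scipy.spatial.transform import Rotation as R
from cell import monitor, vision, workorder, robot
def snap(n,f=None):
    s=monitor.state(); d=vision.snapshot(n); im=d["color"]
    if f: cv2.imwrite("pics/"+f,im[:,:,::-1])
    if n=="wrist":
        q=s["orientation"]; T=np.eye(4); T[:3,:3]=R.from_quat([q[1],q[2],q[3],q[0]]).as_matrix(); T[:3,3]=s["ee_pos"]
        d["c2w"]=T@np.array(d["T_tool_cam"])
    else: d["c2w"]=np.linalg.inv(np.array(d["world_to_cam"]))
    d["f"]=240/np.tan(np.radians(d["fov_y"])/2)
    return d
def ray(d,u,v):
    r=d["c2w"][:3,:3]@np.array([(u-d["cx"])/d["f"],(v-d["cy"])/d["f"],1]); return d["c2w"][:3,3],r
def atz(d,u,v,z):
    o,r=ray(d,u,v); return o+r*(z-o[2])/r[2]
def proj(d,p):
    c=np.linalg.inv(d["c2w"])@np.append(p,1); return d["cx"]+d["f"]*c[0]/c[2], d["cy"]+d["f"]*c[1]/c[2]
def tri(l):
    A=np.zeros((3,3));b=np.zeros(3)
    for d,u,v in l:
        o,r=ray(d,u,v); r=r/np.linalg.norm(r); P=np.eye(3)-np.outer(r,r); A+=P;b+=P@o
    return np.linalg.solve(A,b)
E
python3 - <<'E'
from h import *
import pickle
a=snap("scene","scene.png");b=snap("top","top.png")
for d in(a,b): print(d["f"],d["cx"],d["cy"],d["c2w"].round(3).tolist())
pickle.dump((a,b),open("sb.pkl","wb"))
print(robot.finger_overhang, monitor.state())
E
```

```text
pics
455.57230257612366 319.37685089979726 243.1676262460448 [[-0.169, 0.75, -0.639, 1.24], [0.986, 0.133, -0.104, 0.113], [0.007, -0.647, -0.762, 0.933], [0.0, 0.0, 0.0, 1.0]]
461.3376396931754 320.79440159502104 237.98988071726436 [[0.024, -0.986, 0.162, 0.354], [-1.0, -0.026, -0.011, -0.004], [0.015, -0.162, -0.987, 1.077], [0.0, 0.0, 0.0, 1.0]]
0.014 {'time_s': 0.1, 'q': array([-1.26200034e+00,  2.76528256e-01,  1.50593412e+00, -1.89945135e-05,
        1.36066496e+00, -1.20986235e-01]), 'qvel': array([-0.00080464, -0.00153366, -0.00232303,  0.00110186,  0.0023679 ,
        0.00179629]), 'tau': array([ 2.07182376e-03, -4.05455339e+01, -2.37779599e+01,  7.04640266e-02,
        2.99459801e-02, -5.57799217e-05]), 'ee_pos': array([ 0.23944808, -0.52228714,  0.21872205]), 'orientation': array([-7.63091987e-04,  9.76998908e-01,  2.13242925e-01, -8.11973588e-05]), 'force': array([0.23709314, 0.70874367, 0.63178867]), 'moment': array([-0.01871774, -0.00845077, -0.02755781]), 'grip_force': 0.0, 'width': 0.09393630194727617}
```

View pics/scene.png

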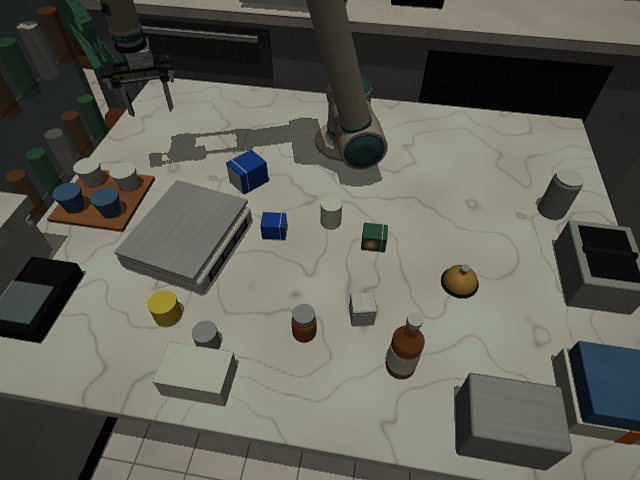

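View pics/top.png

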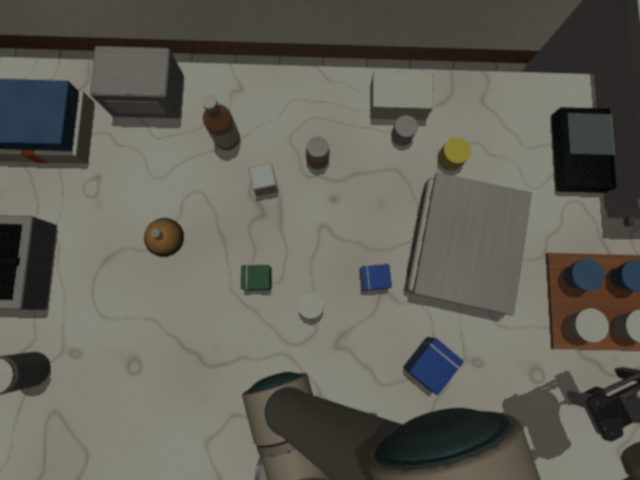

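Scene picture: small blue tin at (274,226), big blue box at (247,172), green tin at (374,237) with its seal facing +x, and white tin at (363,308). Bell at (460,280), scale around (185,235). The smaller blue at (274,226) is the one meant. I'll enlarge the crops to confirm this and find the seals.

Run:
```python
import cv2, numpy as np
a=cv2.imread("pics/scene.png");b=cv2.imread("pics/top.png")
c=lambda im,x,y,s,z:np.clip(1.8*cv2.resize(im[y-s:y+s,x-s:x+s],(z,z),interpolation=cv2.INTER_CUBIC),0,255).astype('uint8')
r1=np.hstack([c(a,274,226,22,260),c(a,374,237,22,260),c(a,363,308,22,260)])
r2=np.hstack([c(b,376,278,22,260),c(b,257,278,22,260),c(b,263,180,22,260)])
cv2.imwrite("pics/crops.png",np.vstack([r1,r2]))
```

```text
(no output)
```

View pics/crops.png

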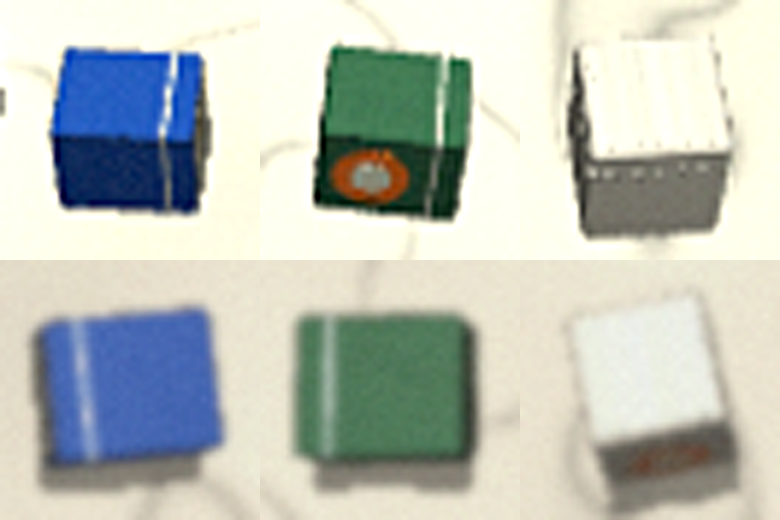

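Crops: the blue tin (scene 274,226) is the smaller of the two, with no seal on its top or +x face. Green has its seal toward +x. White has its lid up and its seal toward -x. I'll triangulate next.

Run:
```python
from h import *
import pickle
a,b=pickle.load(open("sb.pkl","rb"))
S={'green':([(364.4,223),(387.9,224.8),(386.4,239.5),(363,237.8)],[(241.4,265.3),(269.7,265.8),(269.2,289.8),(241.1,289)]),
'blue':([(263,212.5),(285.8,212.8),(284.7,227.4),(261.3,226.8)],[(361.1,267),(389.2,264.5),(391.2,286.5),(362.8,290.2)]),
'white':([(350.3,292.8),(374,292.4),(376.2,311.7),(352.8,312.7)],[(249.8,168.5),(270.6,163.9),(274.8,184.2),(255,189)])}
for k,(s,t) in S.items():
    t=[t[2],t[3],t[0],t[1]]
    P=np.array([tri([(a,*p),(b,*q)]) for p,q in zip(s,t)])
    print(k,P.mean(0).round(3),P[:,2].round(3)); d=P[1]-P[0]+P[2]-P[3]; e=P[3]-P[0]+P[2]-P[1]
    print(' L', np.linalg.norm(d)/2,np.linalg.norm(e)/2,np.degrees(np.arctan2(d[1],d[0])))
print('bell',tri([(a,463,267),(b,155,233)]))
for p in [(437,175),(531,189),(515,314),(411,300)]: print(atz(b,*p,.08).round(3))
for p in [(183,181),(247,208),(196,287),(119,252)]: print(atz(a,*p,.08).round(3))
for n,p in dict(jar=(317,147),cup=(311,307),syr=(212,104),honey=(457,152),tam=(405,127),big=(433,365)).items(): print(n,atz(b,*p,.07).round(3))
```

```text
green [0.431 0.129 0.047] [0.045 0.049 0.05  0.045]
 L 0.06166407767904187 0.05303145289506206 90.37229938565594
blue [ 0.439 -0.141  0.048] [0.049 0.05  0.048 0.046]
 L 0.06278088938482855 0.050608055559263905 97.68866862938218
white [0.662 0.122 0.057] [0.06  0.057 0.055 0.056]
 L 0.050884237660043276 0.050690121860001096 103.74889531256103
bell [0.5229103  0.35050393 0.0629814 ]
[ 0.669 -0.272  0.08 ]
[ 0.642 -0.484  0.08 ]
[ 0.364 -0.435  0.08 ]
[ 0.388 -0.212  0.08 ]
[ 0.368 -0.413  0.08 ]
[ 0.438 -0.211  0.08 ]
[ 0.702 -0.256  0.08 ]
[ 0.636 -0.473  0.08 ]
jar [ 0.731 -0.001  0.07 ]
cup [0.369 0.003 0.07 ]
syr [0.828 0.245 0.07 ]
honey [ 0.728 -0.322  0.07 ]
tam [ 0.785 -0.203  0.07 ]
big [ 0.253 -0.259  0.07 ]
```

```bash
cat >> h.py <<'E'
def Rt(a,t):
    a,t=np.radians(a),np.radians(t)
    z=np.array([np.sin(t)*np.cos(a),np.sin(t)*np.sin(a),-np.cos(t)]); y=np.array([np.sin(a),-np.cos(a),0])
    return np.column_stack([np.cross(y,z),y,z])
def plan(*tg):
    """tg: (TCP pos, azimuth, tilt)"""
    s=monitor.state();q=s["orientation"];R0=R.from_quat([q[1],q[2],q[3],q[0]]).as_matrix();p0=np.array(s["ee_pos"])
    lp,lR=p0,R0
    for p,a,t in tg:
        p=np.array(p,float);Rm=Rt(a,t)
        best=R0.T@Rm
        d=R0.T@(p-p0); rv=np.degrees(R.from_matrix(best).as_rotvec())
        n=max(np.linalg.norm(p-lp)/.0417,np.degrees(np.linalg.norm(R.from_matrix(lR.T@Rm).as_rotvec()))/7.16)
        print(d.__mul__(1000).round(0),rv.round(1),'rows',round(n,1)); lp,lR=p,Rm
def where():
    s=monitor.state();q=s["orientation"];M=R.from_quat([q[1],q[2],q[3],q[0]]).as_matrix();z=M[:,2]
    print('t',round(s["time_s"],1),'tcp',np.round(s["ee_pos"],3),'z',z.round(3),'y',M[:,1].round(3),'q',np.round(s["q"],2),'w',round(s["width"],4),'g',round(s["grip_force"],1),'F',np.round(s["force"],1))
    return M,np.array(s["ee_pos"])
E
python3 - <<'E'
from h import *
print(np.array(vision.snapshot("wrist")["T_tool_cam"]).round(3))
plan(([.25,-.45,.32],0,0),([.23,-.14,.30],0,25))
E
```

```text
[[ 0.    -0.972 -0.237  0.069]
 [ 1.     0.    -0.    -0.001]
 [ 0.    -0.237  0.972 -0.165]
 [ 0.     0.     0.     1.   ]]
[  40.  -61. -101.] [-0.1  0.  24.6] rows 3.4
[ 151. -352.  -81.] [-5.4 24.6 24.2] rows 7.5
```

Run:
```python
from h import *
plan(([.25,-.45,.32],0,0),([.23,-.12,.24],0,40))
```

```text
[  40.  -61. -101.] [-0.1  0.  24.6] rows 3.4
[ 159. -370.  -21.] [-8.7 39.4 23.6] rows 8.2
```

Emit:
step_arm(
  increments="40 -60 -100 0 0 25 1;40 -60 -100 0 0 25 1;40 -60 -100 0 0 25 1;40 -60 -100 0 0 25 1;160 -370 -20 -9 39 24 1;160 -370 -20 -9 39 24 1;160 -370 -20 -9 39 24 1;160 -370 -20 -9 39 24 1;160 -370 -20 -9 39 24 1;160 -370 -20 -9 39 24 1;160 -370 -20 -9 39 24 1;160 -370 -20 -9 39 24 1;160 -370 -20 -9 39 24 1;160 -370 -20 -9 39 24 1;160 -370 -20 -9 39 24 1;160 -370 -20 -9 39 24 1;160 -370 -20 -9 39 24 1",
)

```text
time_s: 1.57
ee_pos: [0.2305, -0.1203, 0.24]
orientation: [0.004, 0.941, -0.002, 0.34]
force: [-0.4, -1.0, -1.1]
width: 0.0941
grip_force: 0.0
```

Run:
```python
from h import *
where();d=snap("wrist","w1.png"); import pickle; pickle.dump(d,open("w1.pkl","wb"))
print(d["f"],proj(d,[.439,-.141,.05]),proj(d,[.431,.129,.05]))
```

```text
t 1.6 tcp [ 0.231 -0.12   0.24 ] z [ 0.639 -0.009 -0.769] y [-0.006 -1.     0.007] q [-2.29 -0.49  2.31  0.52  1.79 -0.72] w 0.0941 g 0.0 F [-0.4 -1.  -1.1]
341.8405691776954 (np.float64(336.6467192474339), np.float64(182.66868405712395)) (np.float64(123.90696054745789), np.float64(188.22185100746094))
```

View pics/w1.png

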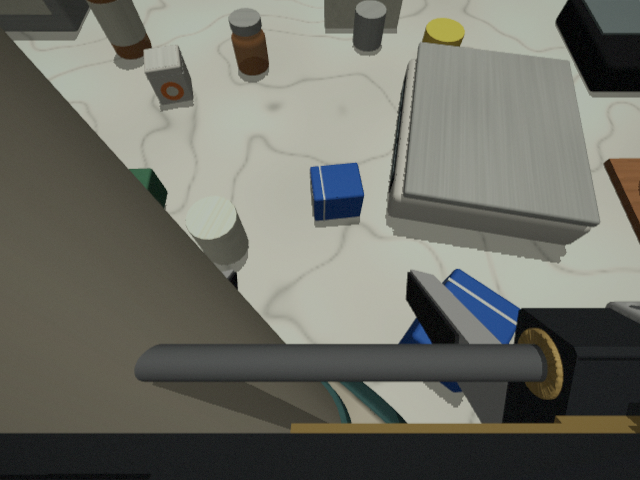

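Wrist picture: the blue tin (336,190) shows no seal on its top, its -x side or (from the scene view) its +x side, so its seal is underneath. White's seal at (172,90) faces -x, toward the robot. I'll go above green, the easiest one.

Run:
```python
from h import *
plan(([.30,-.35,.32],0,0),([.42,.125,.22],0,0))
```

```text
[105. 230. -15.] [  0.4 -39.7  -0.2] rows 6.1
[ 133. -246.  134.] [  0.4 -39.7  -0.2] rows 12.0
```

Emit:
step_arm(
  increments="105 230 -15 0 -40 0 1;105 230 -15 0 -40 0 1;105 230 -15 0 -40 0 1;105 230 -15 0 -40 0 1;105 230 -15 0 -40 0 1;105 230 -15 0 -40 0 1;105 230 -15 0 -40 0 1;133 -246 134 0 -40 0 1;133 -246 134 0 -40 0 1;133 -246 134 0 -40 0 1;133 -246 134 0 -40 0 1;133 -246 134 0 -40 0 1;133 -246 134 0 -40 0 1;133 -246 134 0 -40 0 1;133 -246 134 0 -40 0 1;133 -246 134 0 -40 0 1;133 -246 134 0 -40 0 1;133 -246 134 0 -40 0 1;133 -246 134 0 -40 0 1;133 -246 134 0 -40 0 1",
)

```text
time_s: 3.28
ee_pos: [0.4213, 0.1285, 0.2185]
orientation: [0.003, 1.0, 0.0, -0.004]
force: [-0.0, -0.4, -1.0]
width: 0.0938
grip_force: 0.0
```

```bash
cat >> h.py <<'E'
def seg(d,col,near=None):
    h=cv2.cvtColor(d["color"],cv2.COLOR_RGB2HSV)
    lo,hi={'green':((50,70,10),(90,255,255)),'blue':((105,120,30),(125,255,255))}[col]
    m=cv2.morphologyEx(cv2.inRange(h,lo,hi),cv2.MORPH_CLOSE,np.ones((7,7)))
    cs=[c for c in cv2.findContours(m,0,2)[0] if cv2.contourArea(c)>150]
    return [(cv2.minAreaRect(c),cv2.boundingRect(c)) for c in cs]
E
python3 - <<'E'
from h import *
where();d=snap("wrist","w2.png")
for r,b in seg(d,'green'): print(r,b,atz(d,*r[0],.054).round(4))
E
```

```text
t 3.3 tcp [0.421 0.129 0.218] z [-0.008 -0.006 -1.   ] y [ 0.    -1.     0.006] q [ 0.14  0.08  1.76 -0.    1.31  1.71] w 0.0938 g 0.0 F [-0.  -0.4 -1. ]
((619.0, 402.5), (40.0, 23.0), 0.0) (599, 391, 41, 24) [ 0.2206 -0.2084  0.054 ]
((541.3099975585938, 404.8299560546875), (72.12489318847656, 40.022247314453125), 8.13010311126709) (503, 382, 75, 41) [ 0.2178 -0.1205  0.054 ]
((319.5, 430.5), (97.0, 639.0), 90.0) (0, 382, 640, 98) [0.184  0.1311 0.054 ]
((8.961544036865234, 389.6922607421875), (33.95383071899414, 14.723645210266113), 49.184913635253906) (0, 375, 26, 27) [0.2399 0.4755 0.054 ]
((445.4179992675781, 334.59832763671875), (22.15038299560547, 22.15038299560547), 39.80556869506836) (434, 319, 25, 26) [ 0.3063 -0.0037  0.054 ]
((578.5, 347.0), (76.0, 121.0), 90.0) (518, 309, 122, 77) [ 0.2911 -0.1493  0.054 ]
((63.0, 343.5), (69.0, 126.0), 90.0) (0, 309, 127, 70) [0.2968 0.4053 0.054 ]
((422.1923828125, 304.9568176269531), (44.606693267822266, 19.50700569152832), 57.38075256347656) (408, 285, 33, 45) [0.3406 0.0236 0.054 ]
((217.10977172851562, 313.48779296875), (23.582239151000977, 75.90045166015625), 38.65980529785156) (185, 280, 52, 64) [0.3314 0.2381 0.054 ]
((320.5185546875, 214.1317901611328), (56.857765197753906, 64.29572296142578), 88.31531524658203) (288, 185, 65, 59) [0.4365 0.1297 0.054 ]
```

View pics/w2.png

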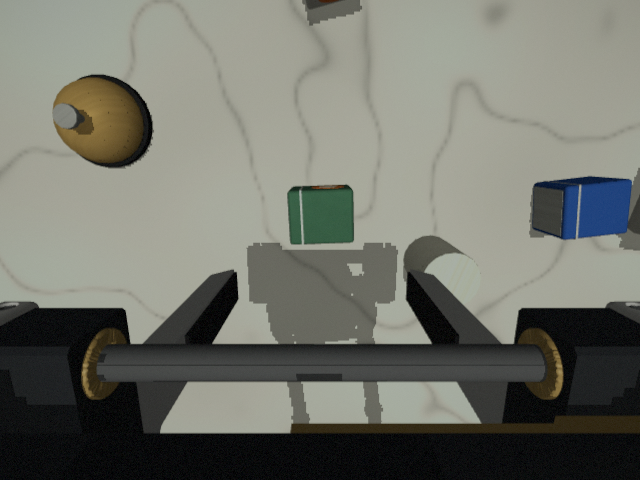

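Wrist picture: green tin's top face is centred at (320,217), seal edge on the +x side (327,186); bell is at upper left, cups at (440,265). Green is at about (0.433,0.130).

Run:
```python
from h import *
plan(([.467,.130,.125],0,-20),([.432,.130,.027],0,-20))
```

```text
[47. -4. 93.] [  0.3 -19.5  -0.2] rows 2.7
[ 13.  -4. 192.] [  0.3 -19.5  -0.2] rows 2.5
```

Emit:
step_arm(
  increments="47 -2 90 0 -20 0 1;47 -2 90 0 -20 0 1;47 -2 90 0 -20 0 1;47 -2 90 0 -20 0 1;13 -2 190 0 -20 0 1;13 -2 190 0 -20 0 1;13 -2 190 0 -20 0 1;13 -2 190 0 -20 0 1;13 -2 190 0 -20 0 1;13 -2 190 0 -20 0 -1;13 -2 190 0 -20 0 -1;13 -2 190 0 -20 0 -1;13 -2 190 0 -20 0 -1;13 -2 190 0 -20 0 -1;13 -2 190 0 -20 0 -1;13 -2 190 0 -20 0 -1;13 -2 190 0 -20 0 -1",
  squeeze=40,
)

```text
time_s: 4.75
ee_pos: [0.4341, 0.1258, 0.0308]
orientation: [0.001, 0.985, -0.005, -0.175]
force: [1.1, 0.5, 6.1]
width: 0.0639
grip_force: 39.9
```

Run:
```python
from h import *
where()
plan(([.432,.130,.127],0,-20),([.432,.130,.18],0,60))
```

```text
t 4.8 tcp [0.434 0.126 0.031] z [-0.345 -0.001 -0.939] y [-0.009 -1.     0.005] q [0.1  0.47 1.79 0.04 1.23 1.66] w 0.0639 g 39.9 F [1.1 0.5 6.1]
[-35.  -4. -90.] [ 0.1  0.2 -0.6] rows 2.3
[ -53.   -3. -139.] [ 0.5 80.2 -0.4] rows 11.2
```

Emit:
step_arm(
  increments="-34 0 -94 0 0 0 -1;-34 0 -94 0 0 0 -1;-34 0 -94 0 0 0 -1;-60 0 -190 0 90 0 -1;-60 0 -190 0 90 0 -1;-60 0 -190 0 90 0 -1;-60 0 -190 0 90 0 -1;-60 0 -190 0 90 0 -1;-60 0 -190 0 90 0 -1;-60 0 -190 0 90 0 -1;-60 0 -190 0 90 0 -1;-60 0 -190 0 90 0 -1;-60 0 -190 0 90 0 -1;-60 0 -190 0 90 0 -1;-60 0 -190 0 90 0 -1;-60 0 -190 0 90 0 -1;-60 0 -190 0 90 0 -1;-60 0 -190 0 90 0 -1;-60 0 -190 0 90 0 -1",
)

```text
time_s: 6.33
ee_pos: [0.4027, 0.072, 0.3168]
orientation: [0.027, 0.842, 0.033, 0.538]
force: [0.1, -0.7, -1.4]
width: 0.0637
grip_force: 39.9
```

Run:
```python
from h import *
where()
plan(([.599,-.367,.22],-11,70),([.599,-.367,.125],-11,70))
```

```text
t 6.3 tcp [0.403 0.072 0.317] z [ 0.908 -0.01  -0.419] y [ 0.026 -0.996  0.081] q [ 0.1  -0.49  2.46 -1.18  0.11  2.7 ] w 0.0637 g 39.9 F [ 0.1 -0.7 -1.4]
[-43. 435. 223.] [-9.8  4.3  9.1] rows 11.8
[-128.  427.  263.] [-9.8  4.3  9.1] rows 2.3
```

Emit:
step_arm(
  increments="-43 435 223 -10 4 9 -1;-43 435 223 -10 4 9 -1;-43 435 223 -10 4 9 -1;-43 435 223 -10 4 9 -1;-43 435 223 -10 4 9 -1;-43 435 223 -10 4 9 -1;-43 435 223 -10 4 9 -1;-43 435 223 -10 4 9 -1;-43 435 223 -10 4 9 -1;-43 435 223 -10 4 9 -1;-43 435 223 -10 4 9 -1;-43 435 223 -10 4 9 -1;-43 435 223 -10 4 9 -1;-43 435 223 -10 4 9 -1;-43 435 223 -10 4 9 -1;-43 435 223 -10 4 9 -1;-43 435 223 -10 4 9 -1;-43 435 223 -10 4 9 -1;-43 435 223 -10 4 9 -1;-43 435 223 -10 4 9 -1",
)

```text
time_s: 8.0
ee_pos: [0.5672, -0.0654, 0.4035]
orientation: [0.1, 0.827, -0.081, 0.547]
force: [-0.8, 0.6, -1.3]
width: 0.0636
grip_force: 39.9
```

Run:
```python
from h import *
where()
plan(([.599,-.367,.22],-11,70),([.599,-.367,.125],-11,70))
```

```text
t 8.0 tcp [ 0.567 -0.065  0.403] z [ 0.889 -0.254 -0.38 ] y [-0.243 -0.967  0.077] q [-0.17 -0.24  2.16 -1.18  0.11  2.7 ] w 0.0636 g 39.9 F [-0.8  0.6 -1.3]
[-150.  270.  175.] [4.5 2.6 3. ] rows 8.5
[-237.  262.  211.] [4.5 2.6 3. ] rows 2.3
```

```bash
cat > kin.py <<'E'
import numpy as np, itertools
from scipy.optimize import least_squares
from scipy.spatial.transform import Rotation as R
D=[([-1.262,.2765,1.5059,0,1.3607,-.121],[.23945,-.52229,.21872],[-.000763,.977,.21324,-.00008]),
([-2.29,-.49,2.31,.52,1.79,-.72],[.2305,-.1203,.24],[.004,.941,-.002,.34]),
([.14,.08,1.76,0,1.31,1.71],[.4213,.1285,.2185],[.003,1,0,-.004]),
([.1,.47,1.79,.04,1.23,1.66],[.4341,.1258,.0308],[.001,.985,-.005,-.175]),
([.1,-.49,2.46,-1.18,.11,2.7],[.4027,.072,.3168],[.027,.842,.033,.538]),
([-.17,-.24,2.16,-1.18,.11,2.7],[.5672,-.0654,.4035],[.1,.827,-.081,.547])]
def rot(ax,a): return R.from_euler(ax,a).as_matrix()
def fk(q,P,s=(1,1,1,1,1,1)):
    o=P[:12].reshape(4,3);q=np.array(q)*s
    M=rot('z',q[0]);p=M@o[0];M=M@rot('y',q[1]);p=p+M@o[1];M=M@rot('y',q[2]);p=p+M@o[2]
    M=M@rot('z',q[3])@rot('y',q[4]);p=p+M@o[3];M=M@rot('z',q[5]+P[12]);return p,M
def res(P,s=(1,1,1,1,1,1)):
    r=[]
    for q,p,w in D:
        a,M=fk(q,P,s);W=R.from_quat([w[1],w[2],w[3],w[0]]).as_matrix()
        r+=list(a-p)+list(.3*R.from_matrix(W.T@M).as_rotvec())
    return np.array(r+list(1e-3*P[:12]))
S=None
def fit():
    best=None
    for s4,s6,c in itertools.product((1,-1),(1,-1),(1.57,-1.57)):
        s=(1,1,1,s4,1,s6);P0=np.array([0,0,.3,0,0,.35,0,0,.3,0,0,.2,c])
        f=least_squares(res,P0,args=(s,))
        if best is None or f.cost<best[0]: best=(f.cost,f.x,s)
    return best
E
python3 - <<'E'
from kin import *
b=fit();print(b[0],b[1].round(3),b[2]);print(res(b[1],b[2])[:36].reshape(6,6).round(3))
E
```

```text
1.9872425453219918e-05 [ 2.000e-03  2.300e-02  1.340e-01  0.000e+00  2.300e-02  6.280e-01
  5.600e-02  2.300e-02  4.150e-01 -2.000e-03  0.000e+00  3.770e-01
 -4.711e+00] (1, 1, 1, 1, 1, 1)
[[-0.001  0.001 -0.    -0.     0.     0.001]
 [-0.001  0.001  0.001  0.002  0.001  0.002]
 [ 0.001  0.    -0.001  0.001 -0.     0.   ]
 [-0.     0.001  0.     0.001  0.     0.   ]
 [-0.001  0.    -0.002 -0.    -0.002 -0.001]
 [ 0.001  0.     0.002 -0.     0.001 -0.001]]
```

```bash
cat >> kin.py <<'E'
LO=np.array([-2.89,-.75,.22,-1.18,.11,-2.7]);HI=np.array([2.89,2.08,2.7,4.32,2.71,2.7])
PF=np.array([.002,.023,.134,0,.023,.628,.056,.023,.415,-.002,0,.377,-4.711])
def ik(p,M,seeds=40,q0=None):
    rng=np.random.default_rng(0);out=[]
    def f(q):
        a,N=fk(q,PF);return np.r_[a-p,.3*R.from_matrix(M.T@N).as_rotvec()]
    for i in range(seeds):
        x=rng.uniform(LO,HI) if q0 is None or i else np.clip(q0,LO+.01,HI-.01)
        s=least_squares(f,x,bounds=(LO,HI))
        if s.cost<1e-6 and not any(np.abs(s.x-o).max()<.05 for o in out): out.append(s.x)
    return out
E
python3 - <<'E'
from kin import *
from h import Rt
for az in (-70,-50,-30,-11,10,30):
  for P in ([.599,-.367,.25],[.599,-.367,.115]):
    for h in (0,1):
      M=Rt(az,70)
      if h: M=M@rot('z',np.pi)
      print(az,P[2],h,[o.round(2).tolist() for o in ik(np.array(P),M,12)])
E
```

```text
-70 0.25 0 []
-70 0.25 1 []
-70 0.115 0 [[-0.22, 0.61, 2.13, 4.32, 1.03, -1.97]]
-70 0.115 1 [[-0.22, 0.61, 2.13, 4.32, 1.03, 1.17]]
-50 0.25 0 [[-0.44, 0.26, 2.21, 3.86, 0.65, -2.02]]
-50 0.25 1 [[-0.44, 0.26, 2.21, 3.86, 0.65, 1.12]]
-50 0.115 0 [[-0.43, 0.57, 2.35, 3.63, 1.02, -1.68]]
-50 0.115 1 [[-0.43, 0.57, 2.35, 3.63, 1.02, 1.46]]
-30 0.25 0 [[-0.77, 0.22, 2.28, 2.72, 0.61, -1.31]]
-30 0.25 1 [[-0.77, 0.22, 2.28, 2.72, 0.61, 1.83]]
-30 0.115 0 [[-0.77, 0.56, 2.43, 2.87, 1.08, -1.53]]
-30 0.115 1 [[-0.77, 0.56, 2.43, 2.87, 1.08, 1.61]]
-11 0.25 0 [[-1.05, 0.27, 2.2, 1.93, 0.86, -0.9]]
-11 0.25 1 [[-1.05, 0.27, 2.2, 1.93, 0.86, 2.24]]
-11 0.115 0 [[-1.05, 0.57, 2.33, 2.2, 1.07, -1.37]]
-11 0.115 1 [[-1.05, 0.57, 2.33, 2.2, 1.07, 1.77]]
10 0.25 0 [[-1.18, 0.39, 1.98, 1.47, 1.18, -0.74]]
10 0.25 1 [[-1.18, 0.39, 1.98, 1.47, 1.18, 2.41]]
10 0.115 0 [[-1.18, 0.62, 2.09, 1.61, 1.16, -1.11]]
10 0.115 1 [[-1.18, 0.62, 2.09, 1.61, 1.16, 2.03]]
30 0.25 0 [[-1.19, 0.53, 1.7, 1.21, 1.47, -0.66]]
30 0.25 1 [[-1.19, 0.53, 1.7, 1.21, 1.47, 2.48]]
30 0.115 0 [[-1.19, 0.71, 1.8, 1.25, 1.37, -0.93]]
30 0.115 1 [[-1.19, 0.71, 1.8, 1.25, 1.37, 2.22]]
```

```bash
cat >> kin.py <<'E'
from scipy.spatial.transform import Slerp
def path(q,wps,n=12):
    """wps: (pos,M). local continuation; returns final q"""
    p,M=fk(q,PF)
    for P,N in wps:
        P=np.array(P);sl=Slerp([0,1],R.from_matrix([M,N]));mj=0;ok=True
        for i in range(1,n+1):
            t=i/n;A=p+(P-p)*t;B=sl(t).as_matrix()
            f=lambda x:np.r_[fk(x,PF)[0]-A,.3*R.from_matrix(B.T@fk(x,PF)[1]).as_rotvec()]
            s=least_squares(f,np.clip(q,LO+.001,HI-.001),bounds=(LO,HI))
            mj=max(mj,np.abs(s.x-q).max());q=s.x;ok&=s.cost<1e-5
        print(P.round(3),'ok' if ok else 'FAIL','maxstep',mj.round(2),q.round(2));p,M=P,N
    return q
E
python3 - <<'E'
from kin import *
from h import Rt,monitor,plan,where
q=monitor.state()["q"]
for az in (-11,0,10):
  path(q,[([.5,-.12,.36],Rt(az,20)),([.58,-.36,.26],Rt(az,0)),([.599,-.367,.24],Rt(az,35)),([.599,-.367,.22],Rt(az,70)),([.599,-.367,.115],Rt(az,70)),([.599,-.367,.115],Rt(-11,70))])
plan(([.5,-.12,.36],0,20),([.58,-.36,.26],0,0))
E
```

```text
[ 0.5  -0.12  0.36] ok maxstep 0.79 [-0.43 -0.06  1.61  0.08  1.25  1.32]
[ 0.58 -0.36  0.26] ok maxstep 0.05 [-0.66  0.43  1.17  0.    1.54  1.1 ]
[ 0.599 -0.367  0.24 ] ok maxstep 0.08 [-0.84  0.21  1.73  0.52  0.77  0.63]
[ 0.599 -0.367  0.22 ] ok maxstep 0.17 [-1.05  0.33  2.23  2.01  0.9  -1.02]
[ 0.599 -0.367  0.115] ok maxstep 0.03 [-1.05  0.57  2.33  2.2   1.07 -1.37]Traceback (most recent call last):
  File "<stdin>", line 5, in <module>
  File "kin.py", line 51, in path
    print(P.round(3),'ok' if ok else 'FAIL','maxstep',mj.round(2),q.round(2));p,M=P,N
                                                      ^^^^^^^^
AttributeError: 'int' object has no attribute 'round'
```

```bash
sed -i "s/mj.round(2)/round(float(mj),2)/" kin.py
python3 - <<'E'
from h import plan
plan(([.5,-.12,.36],-11,20),([.58,-.36,.26],-11,0))
E
```

```text
[-65.  66. -29.] [  5.5 -47.4   0.8] rows 6.7
[-120.  271.  141.] [  5.7 -67.4  -0.1] rows 6.5
```

Emit:
step_arm(
  increments="-65 66 -29 5 -47 1 -1;-65 66 -29 5 -47 1 -1;-65 66 -29 5 -47 1 -1;-65 66 -29 5 -47 1 -1;-65 66 -29 5 -47 1 -1;-65 66 -29 5 -47 1 -1;-65 66 -29 5 -47 1 -1;-65 66 -29 5 -47 1 -1;-65 66 -29 5 -47 1 -1;-65 66 -29 5 -47 1 -1;-120 271 141 6 -67 0 -1;-120 271 141 6 -67 0 -1;-120 271 141 6 -67 0 -1;-120 271 141 6 -67 0 -1;-120 271 141 6 -67 0 -1;-120 271 141 6 -67 0 -1;-120 271 141 6 -67 0 -1;-120 271 141 6 -67 0 -1;-120 271 141 6 -67 0 -1",
)

```text
time_s: 9.58
ee_pos: [0.5798, -0.3613, 0.2581]
orientation: [-0.003, 0.995, -0.096, 0.002]
force: [0.6, 0.5, -1.5]
width: 0.0639
grip_force: 39.9
```

Run:
```python
from h import *
from kin import path
where()
d=snap("wrist","w3.png")
plan(([.58,-.36,.26],-11,0),([.599,-.367,.24],-11,35),([.599,-.367,.22],-11,70))
```

```text
t 9.6 tcp [ 0.58  -0.361  0.258] z [ 0.006  0.005 -1.   ] y [-0.191 -0.981 -0.006] q [-0.66  0.43  1.18  0.01  1.53  1.1 ] w 0.0639 g 39.9 F [ 0.6  0.5 -1.5]
[ 0. -0. -0.] [-0.3 -0.3  0. ] rows 0.1
[20.  3. 20.] [-0.3 34.7 -0.1] rows 4.9
[20.  3. 40.] [-0.3 69.7 -0.2] rows 4.9
```

View pics/w3.png

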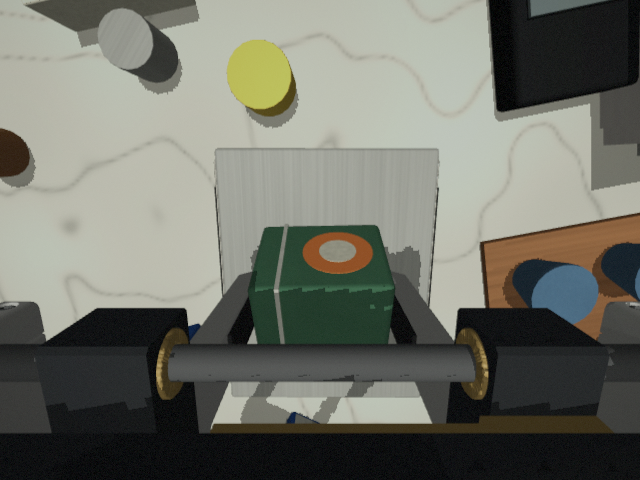

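Wrist picture: green is held with its seal at (338,252) on the far-side face. The platter is aligned with the view; its far corners are at (217,149) and (439,149).

Run:
```python
from h import *
d=snap("wrist")
A=[atz(d,*p,.08) for p in [(217,149),(439,149),(432,397),(232,397)]]
for a in A: print(a.round(3))
e=A[1]-A[0]; u=np.array([-e[1],e[0],0]);u/=np.linalg.norm(u); m=(A[0]+A[1])/2
print('len',np.linalg.norm(e),'u',u, 'yaw',np.degrees(np.arctan2(u[1],u[0])),'centre',m-.14*u)
```

```text
[ 0.677 -0.273  0.08 ]
[ 0.636 -0.485  0.08 ]
[ 0.36  -0.446  0.08 ]
[ 0.404 -0.217  0.08 ]
len 0.21651955174353538 u [ 0.9816842  -0.19051541  0.        ] yaw -10.982864555885017 centre [ 0.51926893 -0.35241714  0.08      ]
```

Emit:
step_arm(
  increments="20 3 20 0 35 0 -1;20 3 20 0 35 0 -1;20 3 20 0 35 0 -1;20 3 20 0 35 0 -1;20 3 20 0 35 0 -1;20 3 20 0 35 0 -1;20 3 40 0 70 0 -1;20 3 40 0 70 0 -1;20 3 40 0 70 0 -1;20 3 40 0 70 0 -1;20 3 40 0 70 0 -1;20 3 40 0 70 0 -1;20 3 40 0 70 0 -1;20 3 40 0 70 0 -1;20 3 40 0 70 0 -1;20 3 40 0 70 0 -1;20 3 40 0 70 0 -1;20 3 40 0 70 0 -1;20 3 40 0 70 0 -1;20 3 40 0 70 0 -1",
)

```text
time_s: 11.35
ee_pos: [0.6002, -0.367, 0.2222]
orientation: [0.054, 0.813, -0.078, 0.575]
force: [-0.5, -0.1, -1.8]
width: 0.0639
grip_force: 39.9
```

Run:
```python
from h import *
where()
plan(([.599,-.367,.125],-11,70),([.599,-.367,.110],-11,70))
```

```text
t 11.3 tcp [ 0.6   -0.367  0.222] z [ 0.926 -0.176 -0.334] y [-0.188 -0.982 -0.002] q [-1.05  0.33  2.23  2.    0.91 -1.01] w 0.0639 g 39.9 F [-0.5 -0.1 -1.8]
[-92.   0.  31.] [-0.2 -0.5 -0. ] rows 2.3
[-106.    0.   36.] [-0.2 -0.5 -0. ] rows 0.4
```

Emit:
step_arm(
  increments="-92 0 31 0 -0.6 0 -1;-92 0 31 0 -0.6 0 -1;-92 0 31 0 -0.6 0 -1;-92 0 31 0 -0.6 0 -1;-105 0 36 0 -0.6 0 -1;-106 0 36 0 -0.6 0 -1;-106 0 36 0 -0.6 0 -1;-106 0 36 0 -0.6 0 -1",
)

```text
time_s: 12.02
ee_pos: [0.598, -0.3663, 0.1101]
orientation: [0.053, 0.816, -0.079, 0.57]
force: [0.1, 0.4, -1.1]
width: 0.0638
grip_force: 39.9
```

Run:
```python
from h import *
M,p=where()
```

```text
t 12.0 tcp [ 0.598 -0.366  0.11 ] z [ 0.922 -0.177 -0.344] y [-0.189 -0.982 -0.003] q [-1.05  0.58  2.33  2.2   1.07 -1.37] w 0.0638 g 39.9 F [ 0.1  0.4 -1.1]
```

Emit:
step_arm(
  increments="-2 0 0.7 0 0 0 -1;-3 0 1 0 0 0 -1;-3 0 1 0 0 0 -1",
)

```text
time_s: 12.27
ee_pos: [0.5983, -0.3664, 0.1092]
orientation: [0.054, 0.814, -0.079, 0.573]
force: [-4.0, 0.6, 6.6]
width: 0.0639
grip_force: 39.9
```

Emit:
step_arm(
  increments="-2 0 0.7 0 0 0 1;-2 0 0.7 0 0 0 1;-2 0 0.7 0 0 0 1;-2 0 0.7 0 0 0 1;-2 0 0.7 0 0 0 1;0 0 -30 0 0 0 1;0 0 -65 0 0 0 1;20 0 -100 0 0 0 1;20 0 -100 0 0 0 1;120 0 -130 0 -20 0 1;120 0 -130 0 -20 0 1;120 0 -130 0 -20 0 1;120 0 -130 0 -20 0 1;120 0 -130 0 -20 0 1",
)

```text
time_s: 13.43
ee_pos: [0.5224, -0.3381, 0.2299]
orientation: [0.018, 0.885, -0.074, 0.459]
force: [0.5, -0.2, -1.0]
width: 0.0938
grip_force: 0.0
```

Run:
```python
from h import *
from kin import path
where()
d=snap("wrist","w4.png");s=snap("scene")
c=s["color"][150:310,100:420]; c=cv2.resize(c,(640,320))[:,:,::-1]
cv2.imwrite("pics/m1.png",np.clip(1.5*np.vstack([c,cv2.resize(d["color"],(320,240))[:,:,::-1].repeat(2,1)[:, :640]]),0,255))
q=monitor.state()["q"]
B=[.439,-.141]
path(q,[([.45,-.25,.32],Rt(-5,10)),([.439,-.135,.22],Rt(8,0))])
plan(([.45,-.25,.32],-5,10),([.439,-.135,.22],8,0))
```

```text
t 13.4 tcp [ 0.522 -0.338  0.23 ] z [ 0.81  -0.1   -0.578] y [-0.148 -0.988 -0.036] q [-1.13  0.12  2.14  1.33  0.79 -0.36] w 0.0938 g 0.0 F [ 0.5 -0.2 -1. ]
[ 0.45 -0.25  0.32] ok maxstep 0.18 [-0.72  0.05  1.55  0.1   1.4   0.93]
[ 0.439 -0.135  0.22 ] ok maxstep 0.02 [-0.45  0.1   1.73  0.    1.31  0.98]
[  19.  -80. -119.] [  0.5 -45.2  -3.7] rows 6.3
[ -81. -190.  -83.] [  6.4 -55.  -15.8] rows 3.7[ WARN:0@2.393] global loadsave.cpp:1063 imwrite_ Unsupported depth image for selected encoder is fallbacked to CV_8U.
```

View pics/m1.png

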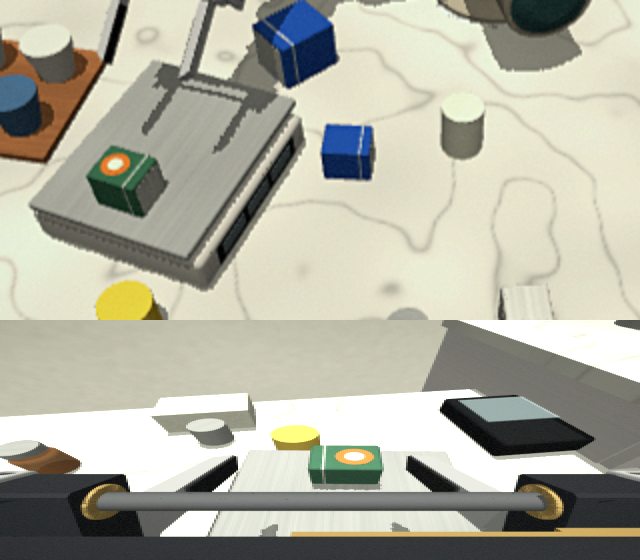

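Picture: green sits flat at the far end of the platter with its seal up. Next is blue: I'll look from above it.

Emit:
step_arm(
  increments="19 -80 -119 0 -45 -4 1;19 -80 -119 0 -45 -4 1;19 -80 -119 0 -45 -4 1;19 -80 -119 0 -45 -4 1;19 -80 -119 0 -45 -4 1;19 -80 -119 0 -45 -4 1;19 -80 -119 0 -45 -4 1;19 -80 -119 0 -45 -4 1;-81 -190 -83 6 -55 -16 1;-81 -190 -83 6 -55 -16 1;-81 -190 -83 6 -55 -16 1;-81 -190 -83 6 -55 -16 1;-81 -190 -83 6 -55 -16 1;-81 -190 -83 6 -55 -16 1;-81 -190 -83 6 -55 -16 1",
)

```text
time_s: 14.78
ee_pos: [0.4373, -0.1329, 0.2169]
orientation: [-0.002, 0.998, 0.069, -0.003]
force: [-0.3, 0.3, 0.4]
width: 0.0945
grip_force: 0.0
```

Run:
```python
from h import *
from kin import path
where()
d=snap("wrist","w5.png")
for r,b in seg(d,'blue'):
  c=atz(d,*r[0],.054); print(np.round(r[0],0),np.round(r[1],0),round(r[2],1),b,c.round(3))
  bp=cv2.boxPoints(r); w=np.array([atz(d,*p,.054) for p in bp]); print(w[:,:2].round(3).tolist())
q=monitor.state()["q"]
for a1 in (-25,-30):
  path(q,[([.48,-.141,.12],Rt(8,a1)),([.439,-.141,.03],Rt(8,a1)),([.439,-.141,.12],Rt(8,a1)),([.53,-.08,.2],Rt(8,10)),([.53,-.08,.15],Rt(8,90+a1)),([.53,-.08,.03],Rt(8,90+a1))])
```

```text
t 14.8 tcp [ 0.437 -0.133  0.217] z [-0.006  0.004 -1.   ] y [ 0.138 -0.99  -0.004] q [-0.45  0.1   1.74  0.    1.31  0.98] w 0.0945 g 0.0 F [-0.3  0.3  0.4]
[418. 402.] [ 41. 115.] 90.0 (361, 382, 116, 42) [ 0.257 -0.266  0.054]
[[0.274, -0.198], [0.292, -0.323], [0.24, -0.336], [0.221, -0.207]]
[332. 225.] [64. 58.] 1.3 (299, 196, 66, 59) [ 0.444 -0.14   0.054]
[[0.411, -0.112], [0.468, -0.106], [0.475, -0.167], [0.419, -0.175]]
[ 0.48  -0.141  0.12 ] ok maxstep 0.03 [-0.29  0.48  1.53 -0.18  1.53  1.18]
[ 0.439 -0.141  0.03 ] ok maxstep 0.02 [-0.31  0.52  1.73 -0.19  1.29  1.21]
[ 0.439 -0.141  0.12 ] ok maxstep 0.02 [-0.31  0.43  1.63 -0.19  1.48  1.17]
[ 0.53 -0.08  0.2 ] ok maxstep 0.04 [-0.34  0.14  1.75  0.09  1.09  1.06]
[ 0.53 -0.08  0.15] ok maxstep 0.31 [-0.89  0.32  2.64  2.03  1.05 -1.4 ]
[ 0.53 -0.08  0.03] FAIL maxstep 0.06 [-0.89  0.78  2.7   2.18  1.28 -1.86]
[ 0.48  -0.141  0.12 ] ok maxstep 0.04 [-0.27  0.53  1.48 -0.2   1.61  1.2 ]
[ 0.439 -0.141  0.03 ] ok maxstep 0.02 [-0.29  0.57  1.68 -0.21  1.38  1.23]
[ 0.439 -0.141  0.12 ] ok maxstep 0.02 [-0.29  0.48  1.58 -0.21  1.57  1.19]
[ 0.53 -0.08  0.2 ] ok maxstep 0.05 [-0.34  0.14  1.75  0.09  1.09  1.06]
[ 0.53 -0.08  0.15] ok maxstep 0.29 [-0.83  0.21  2.56  1.94  0.87 -1.18]
[ 0.53 -0.08  0.03] FAIL maxstep 0.07 [-0.83  0.7   2.7   2.26  1.18 -1.79]
```

Run:
```python
from h import *
from kin import path
q=monitor.state()["q"]
for az in (7,20):
  q2=path(q,[([.48,-.140,.12],Rt(7,-25)),([.442,-.140,.03],Rt(7,-25)),([.442,-.14,.12],Rt(7,-25)),([.6,-.09,.24],Rt(az,10)),([.6,-.09,.17],Rt(az,65)),([.6,-.09,.03],Rt(az,65))])
plan(([.482,-.140,.117],7,-25),([.442,-.140,.029],7,-25))
```

```text
[ 0.48 -0.14  0.12] ok maxstep 0.03 [-0.29  0.48  1.53 -0.17  1.53  1.2 ]
[ 0.442 -0.14   0.03 ] ok maxstep 0.02 [-0.31  0.53  1.72 -0.19  1.3   1.22]
[ 0.442 -0.14   0.12 ] ok maxstep 0.02 [-0.31  0.43  1.62 -0.18  1.49  1.19]
[ 0.6  -0.09  0.24] ok maxstep 0.03 [-0.31  0.22  1.54  0.08  1.22  1.12]
[ 0.6  -0.09  0.17] ok maxstep 0.34 [-0.7   0.29  2.47  2.12  0.9  -1.21]
[ 0.6  -0.09  0.03] ok maxstep 0.06 [-0.7   0.79  2.62  2.38  1.32 -1.77]
[ 0.48 -0.14  0.12] ok maxstep 0.03 [-0.29  0.48  1.53 -0.17  1.53  1.2 ]
[ 0.442 -0.14   0.03 ] ok maxstep 0.02 [-0.31  0.53  1.72 -0.19  1.3   1.22]
[ 0.442 -0.14   0.12 ] ok maxstep 0.02 [-0.31  0.43  1.62 -0.18  1.49  1.19]
[ 0.6  -0.09  0.24] ok maxstep 0.03 [-0.33  0.23  1.53  0.12  1.24  0.86]
[ 0.6  -0.09  0.17] ok maxstep 0.22 [-0.84  0.33  2.35  1.71  1.01 -1.07]
[ 0.6  -0.09  0.03] ok maxstep 0.05 [-0.84  0.73  2.47  1.98  1.16 -1.63]
[ 43.  13. 101.] [  0.  -24.8   0.9] rows 3.5
[  4.   7. 189.] [  0.  -24.8   0.9] rows 2.3
```

Emit:
step_arm(
  increments="43 13 101 0 -25 1 1;43 13 101 0 -25 1 1;43 13 101 0 -25 1 1;43 13 101 0 -25 1 1;43 13 101 0 -25 1 1;4 7 189 0 -25 1 1;4 7 189 0 -25 1 1;4 7 189 0 -25 1 1;4 7 189 0 -25 1 1;4 7 189 0 -25 1 -1;4 7 189 0 -25 1 -1;4 7 189 0 -25 1 -1;4 7 189 0 -25 1 -1;4 7 189 0 -25 1 -1;4 7 189 0 -25 1 -1;4 7 189 0 -25 1 -1",
)

```text
time_s: 16.17
ee_pos: [0.4425, -0.1395, 0.0296]
orientation: [0.015, 0.974, 0.059, -0.217]
force: [0.9, -1.4, 6.5]
width: 0.0639
grip_force: 40.0
```

Run:
```python
from h import *
where()
plan(([.442,-.14,.12],7,-25),([.6,-.09,.24],20,10),([.6,-.09,.17],20,65))
```

```text
t 16.2 tcp [ 0.442 -0.14   0.03 ] z [-0.421 -0.054 -0.905] y [ 0.12  -0.993  0.003] q [-0.31  0.53  1.72 -0.19  1.3   1.23] w 0.0639 g 40.0 F [ 0.9 -1.4  6.5]
[-39.   1. -82.] [ 0.1  0.1 -0.1] rows 2.2
[  58.  -30. -259.] [ -1.6  35.  -13.2] rows 5.2
[  87.  -30. -196.] [  5.1  89.7 -13.6] rows 7.7
```

Emit:
step_arm(
  increments="-39 0 -82 0 0 0 -1;-39 0 -82 0 0 0 -1;-39 0 -82 0 0 0 -1;58 -30 -259 -1.6 35 -13 -1;58 -30 -259 -1.6 35 -13 -1;58 -30 -259 -1.6 35 -13 -1;58 -30 -259 -1.6 35 -13 -1;58 -30 -259 -1.6 35 -13 -1;58 -30 -259 -1.6 35 -13 -1;58 -30 -259 -1.6 35 -13 -1;58 -30 -259 -1.6 35 -13 -1",
)

```text
time_s: 17.08
ee_pos: [0.5979, -0.0891, 0.2371]
orientation: [-0.016, 0.982, 0.171, 0.083]
force: [-0.0, -0.5, -2.4]
width: 0.0638
grip_force: 40.0
```

Run:
```python
from h import *
where()
plan(([.6,-.09,.17],20,64.9),([.6,-.09,.06],20,64.9))
```

```text
t 17.1 tcp [ 0.598 -0.089  0.237] z [ 0.158  0.06  -0.986] y [ 0.338 -0.941 -0.003] q [-0.33  0.23  1.54  0.11  1.24  0.87] w 0.0638 g 40.0 F [-0.  -0.5 -2.4]
[-10.   2.  66.] [ 0.  55.2 -0.3] rows 7.7
[-28.   2. 175.] [ 0.  55.2 -0.3] rows 2.6
```

Emit:
step_arm(
  increments="-10 2 66 0 55 0 -1;-10 2 66 0 55 0 -1;-10 2 66 0 55 0 -1;-10 2 66 0 55 0 -1;-10 2 66 0 55 0 -1;-10 2 66 0 55 0 -1;-10 2 66 0 55 0 -1;-10 2 66 0 55 0 -1;-10 2 66 0 55 0 -1;-10 2 66 0 55 0 -1;-10 2 66 0 55 0 -1;-10 2 66 0 55 0 -1;-10 2 66 0 55 0 -1;-10 2 66 0 55 0 -1;-28 2 175 0 55 0 -1;-28 2 175 0 55 0 -1;-28 2 175 0 55 0 -1;-28 2 175 0 55 0 -1;-28 2 175 0 55 0 -1",
)

```text
time_s: 18.67
ee_pos: [0.6031, -0.0896, 0.0602]
orientation: [-0.094, 0.831, 0.144, 0.528]
force: [-0.4, 0.1, -0.9]
width: 0.0641
grip_force: 40.0
```

Run:
```python
from h import *
where()
plan(([.6,-.09,.034],20,64.9),([.6,-.09,.029],20,64.9),([.6,-.09,.026],20,64.9))
```

```text
t 18.7 tcp [ 0.603 -0.09   0.06 ] z [ 0.851  0.31  -0.424] y [ 0.34  -0.94  -0.004] q [-0.83  0.63  2.44  1.93  1.11 -1.49] w 0.0641 g 40.0 F [-0.4  0.1 -0.9]
[-25.  -1.   8.] [ 0.  -0.  -0.3] rows 0.6
[-30.  -1.  10.] [ 0.  -0.  -0.3] rows 0.1
[-32.  -1.  12.] [ 0.  -0.  -0.3] rows 0.1
```

Emit:
step_arm(
  increments="-25 0 9 0 0 0 -1;-28 0 11 0 0 0 -1;-30 0 12 0 0 0 -1;-31 0 12 0 0 0 -1;-31 0 12 0 0 0 -1",
)

```text
time_s: 19.08
ee_pos: [0.601, -0.091, 0.0305]
orientation: [-0.092, 0.83, 0.145, 0.53]
force: [1.3, 1.4, 0.1]
width: 0.0639
grip_force: 40.0
```

Emit:
step_arm(
  increments="-1.5 0 0.7 0 0 0 -1;-3 0 1.4 0 0 0 -1;-3.5 0 1.6 0 0 0 -1;-3.5 0 1.6 0 0 0 -1",
)

```text
time_s: 19.42
ee_pos: [0.6016, -0.0908, 0.0302]
orientation: [-0.092, 0.828, 0.145, 0.534]
force: [-6.7, -4.0, 15.9]
width: 0.0639
grip_force: 40.0
```

Emit:
step_arm(
  increments="-2 0 0.8 0 0 0 1;-2 0 0.8 0 0 0 1;-2 0 0.8 0 0 0 1;-2 0 0.8 0 0 0 1;-2 0 0.8 0 0 0 1;0 0 -30 0 0 0 1;0 0 -65 0 0 0 1;20 0 -100 0 0 0 1;20 0 -100 0 0 0 1;150 0 -130 0 -30 0 1;150 0 -130 0 -30 0 1;150 0 -130 0 -30 0 1;150 0 -130 0 -30 0 1;150 0 -130 0 -30 0 1;150 0 -130 0 -30 0 1",
)

```text
time_s: 20.67
ee_pos: [0.541, -0.1012, 0.1715]
orientation: [-0.095, 0.902, 0.171, 0.385]
force: [-0.3, 0.3, -0.7]
width: 0.0945
grip_force: 0.0
```

Run:
```python
from h import *
from kin import path
where();q=monitor.state()["q"]
path(q,[([.595,-.095,.22],Rt(20,0)),([.64,-.08,.12],Rt(20,-20)),([.602,-.09,.03],Rt(20,-20)),([.602,-.09,.15],Rt(20,-20)),([.517,-.351,.26],Rt(-6,0)),([.517,-.351,.22],Rt(-6,35)),([.517,-.351,.22],Rt(-6,70)),([.517,-.351,.11],Rt(-6,70))])
plan(([.595,-.095,.22],20,0))
```

```text
t 20.7 tcp [ 0.541 -0.101  0.172] z [ 0.662  0.303 -0.686] y [ 0.382 -0.923 -0.039] q [-0.83  0.14  2.18  1.1   0.89 -0.4 ] w 0.0945 g 0.0 F [-0.3  0.3 -0.7]
[ 0.595 -0.095  0.22 ] ok maxstep 0.17 [-0.27  0.32  1.44 -0.    1.38  0.95]
[ 0.64 -0.08  0.12] ok maxstep 0.03 [-0.14  0.63  1.21 -0.16  1.61  1.1 ]
[ 0.602 -0.09   0.03 ] ok maxstep 0.02 [-0.16  0.65  1.42 -0.17  1.38  1.12]
[ 0.602 -0.09   0.15 ] ok maxstep 0.02 [-0.16  0.56  1.28 -0.17  1.61  1.08]
[ 0.517 -0.351  0.26 ] ok maxstep 0.05 [-0.71  0.34  1.31  0.    1.49  0.97]
[ 0.517 -0.351  0.22 ] ok maxstep 0.1 [-0.98  0.14  1.87  0.65  0.82  0.32]
[ 0.517 -0.351  0.22 ] ok maxstep 0.12 [-1.28  0.29  2.31  1.72  1.07 -1.  ]
[ 0.517 -0.351  0.11 ] ok maxstep 0.04 [-1.28  0.58  2.42  1.91  1.17 -1.43]
[72. 13.  4.] [ -3.1 -46.6   1.4] rows 6.5
```

Emit:
step_arm(
  increments="72 13 4 -3 -46 1 1;72 13 4 -3 -46 1 1;72 13 4 -3 -46 1 1;72 13 4 -3 -46 1 1;72 13 4 -3 -46 1 1;72 13 4 -3 -46 1 1;72 13 4 -3 -46 1 1;72 13 4 -3 -46 1 1;72 13 4 -3 -46 1 1;72 13 4 -3 -46 1 1",
)

```text
time_s: 21.5
ee_pos: [0.5973, -0.0932, 0.2186]
orientation: [-0.002, 0.984, 0.18, 0.006]
force: [-0.2, 0.2, 0.2]
width: 0.094
grip_force: 0.0
```

Run:
```python
from h import *
where()
d=snap("wrist","w6.png")
for r,b in seg(d,'blue'):
  c=atz(d,*r[0],.054); print(np.round(r[0],0),np.round(r[1],0),round(r[2],1),b,c.round(3))
plan(([.64,-.078,.12],20,-20),([.602,-.09,.03],20,-20))
```

```text
t 21.5 tcp [ 0.597 -0.093  0.219] z [ 0.011  0.005 -1.   ] y [ 0.353 -0.936 -0.001] q [-0.27  0.32  1.45  0.01  1.37  0.93] w 0.094 g 0.0 F [-0.2  0.2  0.2]
[322. 222.] [57. 63.] 90.0 (290, 193, 64, 58) [ 0.608 -0.088  0.054]
[46.  1. 99.] [  0.  -20.7   0.6] rows 2.9
[  5.  -1. 188.] [  0.  -20.7   0.6] rows 2.4
```

View pics/w6.png

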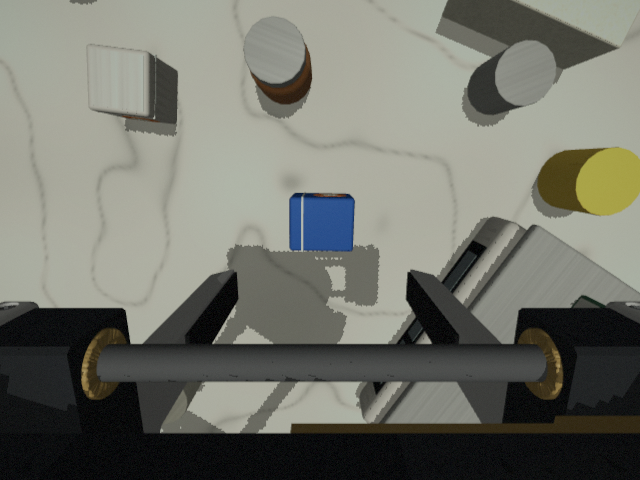

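Wrist picture: blue's top face is centred at (322,225), its seal edge now on the far side at (327,194), so one more tip outward brings the seal up.

Emit:
step_arm(
  increments="48 1 99 0 -20.5 0 1;48 1 99 0 -20.5 0 1;48 1 99 0 -20.5 0 1;48 1 99 0 -20.5 0 1;48 1 99 0 -20.5 0 1;7 -1 188 0 -20.5 0 1;7 -1 188 0 -20.5 0 1;7 -1 188 0 -20.5 0 1;7 -1 188 0 -20.5 0 1;7 -1 188 0 -20.5 0 -1;7 -1 188 0 -20.5 0 -1;7 -1 188 0 -20.5 0 -1;7 -1 188 0 -20.5 0 -1;7 -1 188 0 -20.5 0 -1;7 -1 188 0 -20.5 0 -1;7 -1 188 0 -20.5 0 -1",
)

```text
time_s: 22.88
ee_pos: [0.6046, -0.0912, 0.0337]
orientation: [0.031, 0.97, 0.175, -0.167]
force: [0.1, 1.2, 6.5]
width: 0.0639
grip_force: 40.0
```

Run:
```python
from h import *
where()
plan(([.604,-.089,.18],20,-20),([.513,-.351,.27],-8,0))
```

```text
t 22.9 tcp [ 0.605 -0.091  0.034] z [-0.314 -0.118 -0.942] y [ 0.349 -0.937  0.001] q [-0.16  0.64  1.42 -0.17  1.38  1.11] w 0.0639 g 40.0 F [0.1 1.2 6.5]
[ -49.   -2. -138.] [ 0.2 -0.4  0.4] rows 3.5
[-245.  212. -163.] [ 4.9 19.2 28.1] rows 7.0
```

Emit:
step_arm(
  increments="-49 0 -138 0 0 0 -1;-49 0 -138 0 0 0 -1;-49 0 -138 0 0 0 -1;-49 0 -138 0 0 0 -1;-245 212 -163 5 19 28 -1;-245 212 -163 5 19 28 -1;-245 212 -163 5 19 28 -1;-245 212 -163 5 19 28 -1;-245 212 -163 5 19 28 -1;-245 212 -163 5 19 28 -1;-245 212 -163 5 19 28 -1;-245 212 -163 5 19 28 -1;-245 212 -163 5 19 28 -1;-245 212 -163 5 19 28 -1",
)

```text
time_s: 24.05
ee_pos: [0.5128, -0.3507, 0.2677]
orientation: [-0.001, 0.998, -0.069, -0.003]
force: [0.3, 0.6, -1.5]
width: 0.0637
grip_force: 40.0
```

Run:
```python
from h import *
where()
plan(([.513,-.351,.22],-8,35),([.513,-.351,.21],-8,70.4))
```

```text
t 24.1 tcp [ 0.513 -0.351  0.268] z [-0.006  0.003 -1.   ] y [-0.138 -0.99  -0.002] q [-0.71  0.33  1.31 -0.    1.51  1.  ] w 0.0637 g 40.0 F [ 0.3  0.6 -1.5]
[ 1.  0. 48.] [-0.1 35.4  0.1] rows 4.9
[ 1.  0. 58.] [-0.2 70.8  0. ] rows 4.9
```

Emit:
step_arm(
  increments="1 0 48 0 35 0 -1;1 0 48 0 35 0 -1;1 0 48 0 35 0 -1;1 0 48 0 35 0 -1;1 0 48 0 35 0 -1;1 0 48 0 35 0 -1;1 0 48 0 35 0 -1;1 0 58 0 70.6 0 -1;1 0 58 0 70.6 0 -1;1 0 58 0 70.6 0 -1;1 0 58 0 70.6 0 -1;1 0 58 0 70.6 0 -1;1 0 58 0 70.6 0 -1;1 0 58 0 70.6 0 -1;1 0 58 0 70.6 0 -1;1 0 58 0 70.6 0 -1;1 0 58 0 70.6 0 -1;1 0 58 0 70.6 0 -1;1 0 58 0 70.6 0 -1",
)

```text
time_s: 25.63
ee_pos: [0.5147, -0.3514, 0.2115]
orientation: [0.04, 0.816, -0.055, 0.574]
force: [-0.2, -1.0, -1.6]
width: 0.0639
grip_force: 40.0
```

Run:
```python
from h import *
where()
plan(([.513,-.351,.125],-8,70.4),([.513,-.351,.112],-8,70.4))
```

```text
t 25.6 tcp [ 0.515 -0.351  0.212] z [ 0.933 -0.128 -0.337] y [-0.135 -0.991  0.002] q [-1.28  0.31  2.34  1.78  1.07 -1.05] w 0.0639 g 40.0 F [-0.2 -1.  -1.6]
[-82.  -0.  27.] [-0.2  0.1  0.2] rows 2.1
[-94.  -0.  32.] [-0.2  0.1  0.2] rows 0.3
```

Emit:
step_arm(
  increments="-82 0 27 0 0 0 -1;-82 0 27 0 0 0 -1;-82 0 27 0 0 0 -1;-92 0 31 0 0 0 -1;-95 0 32 0 0 0 -1;-97 0 33 0 0 0 -1;-97 0 33 0 0 0 -1",
)

```text
time_s: 26.22
ee_pos: [0.5125, -0.3514, 0.1103]
orientation: [0.041, 0.815, -0.055, 0.575]
force: [0.1, 0.1, -1.2]
width: 0.0636
grip_force: 40.0
```

Emit:
step_arm(
  increments="-1.5 0 0.5 0 0 0 -1;-3 0 1 0 0 0 -1;-3 0 1 0 0 0 -1",
)

```text
time_s: 26.47
ee_pos: [0.5123, -0.3514, 0.1071]
orientation: [0.041, 0.815, -0.056, 0.576]
force: [-1.7, 0.6, 2.7]
width: 0.0638
grip_force: 40.0
```

Emit:
step_arm(
  increments="-0.7 0 0.2 0 0 0 1;-0.7 0 0.2 0 0 0 1;-0.7 0 0.2 0 0 0 1;-0.7 0 0.2 0 0 0 1;-0.7 0 0.2 0 0 0 1;0 0 -30 0 0 0 1;0 0 -65 0 0 0 1;20 0 -100 0 0 0 1;20 0 -100 0 0 0 1;150 0 -130 0 -30 0 1;150 0 -130 0 -30 0 1;150 0 -130 0 -30 0 1;150 0 -130 0 -30 0 1;150 0 -130 0 -30 0 1;150 0 -130 0 -30 0 1",
)

```text
time_s: 27.72
ee_pos: [0.4411, -0.3334, 0.2552]
orientation: [0.007, 0.903, -0.049, 0.426]
force: [0.2, -0.0, -0.2]
width: 0.094
grip_force: 0.0
```

Run:
```python
from h import *
from kin import path
where();q=monitor.state()["q"]
s=snap("scene","s2.png")
cv2.imwrite("pics/m2.png",cv2.resize(s["color"][130:350,100:420],(640,440))[:,:,::-1])
W=[.662,.122]
for az in (14,194):
 for t0 in (60,45,30):
  print(az,t0)
  s=1 if az==14 else -1
  path(q,[([.5,-.2,.32],Rt(-5,10)),([.6,.1,.3],Rt(14,0)),([.60,.107,.15],Rt(14,t0)),([.662,.122,.04],Rt(14,t0)),([.62,.11,.2],Rt(14,0)),([.45,-.33,.25],Rt(-11,0)),([.45,-.34,.12],Rt(-11,t0-90))])
  break_=0
 break
plan(([.5,-.2,.32],-5,10),([.58,.1,.26],14,0))
```

```text
t 27.7 tcp [ 0.441 -0.333  0.255] z [ 0.769 -0.055 -0.637] y [-0.095 -0.995 -0.029] q [-1.32  0.02  2.1   1.05  1.   -0.24] w 0.094 g 0.0 F [ 0.2 -0.  -0.2]
14 60
[ 0.5  -0.2   0.32] ok maxstep 0.14 [-0.57  0.09  1.52  0.08  1.39  1.08]
[0.6 0.1 0.3] ok maxstep 0.06 [0.05 0.3  1.27 0.   1.57 1.38]
[0.6   0.107 0.15 ] ok maxstep 0.83 [-0.14  0.25  2.47  2.59  0.67 -1.32]
[0.662 0.122 0.04 ] ok maxstep 0.03 [-0.07  0.61  2.44  2.81  0.97 -1.54]
[0.62 0.11 0.2 ] ok maxstep 0.91 [ 0.07  0.37  1.41 -0.    1.36  1.39]
[ 0.45 -0.33  0.25] ok maxstep 0.07 [-0.76  0.24  1.48 -0.    1.42  1.  ]
[ 0.45 -0.34  0.12] ok maxstep 0.03 [-0.63  0.62  1.32 -0.21  1.69  1.16]
14 45
[ 0.5  -0.2   0.32] ok maxstep 0.14 [-0.57  0.09  1.52  0.08  1.39  1.08]
[0.6 0.1 0.3] ok maxstep 0.06 [0.05 0.3  1.27 0.   1.57 1.38]
[0.6   0.107 0.15 ] ok maxstep 0.69 [-0.07  0.14  2.24  1.56  0.22 -0.22]
[0.662 0.122 0.04 ] ok maxstep 0.13 [-0.03  0.43  2.24  2.57  0.35 -1.22]
[0.62 0.11 0.2 ] ok maxstep 0.88 [0.07 0.37 1.41 0.   1.36 1.39]
[ 0.45 -0.33  0.25] ok maxstep 0.07 [-0.76  0.24  1.48 -0.    1.42  1.  ]
[ 0.45 -0.34  0.12] ok maxstep 0.05 [-0.59  0.77  1.16 -0.3   1.94  1.17]
14 30
[ 0.5  -0.2   0.32] ok maxstep 0.14 [-0.57  0.09  1.52  0.08  1.39  1.08]
[0.6 0.1 0.3] ok maxstep 0.06 [0.05 0.3  1.27 0.   1.57 1.38]
[0.6   0.107 0.15 ] ok maxstep 0.1 [-0.02  0.16  2.    0.28  0.49  1.09]
[0.662 0.122 0.04 ] ok maxstep 0.03 [0.02 0.4  2.02 0.49 0.24 0.89]
[0.62 0.11 0.2 ] ok maxstep 0.18 [0.07 0.37 1.41 0.   1.36 1.39]
[ 0.45 -0.33  0.25] ok maxstep 0.07 [-0.76  0.24  1.48 -0.    1.42  1.  ]
[ 0.45 -0.34  0.12] ok maxstep 0.07 [-0.56  0.92  1.03 -0.39  2.17  1.15]
[  69. -143.   -1.] [ -0.8 -40.8  -1. ] rows 5.7
[  50. -448.   80.] [  7.6 -50.5 -18.7] rows 7.6
```

View pics/m2.png

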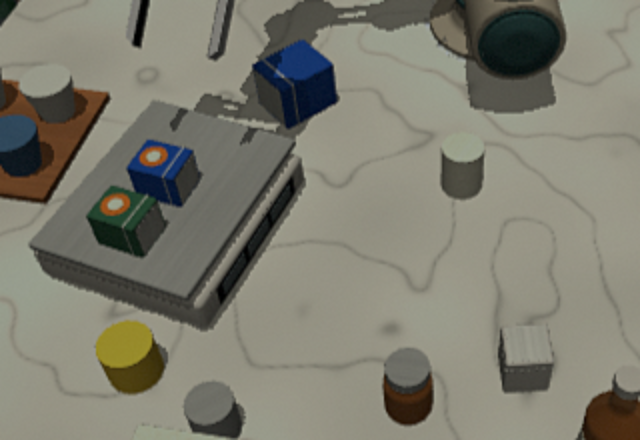

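Picture: blue and green both sit flat on the platter with seals up. White stays at (525,355) in the crop. I'll go above white now.

Emit:
step_arm(
  increments="69 -143 -1 -1 -41 -1 1;69 -143 -1 -1 -41 -1 1;69 -143 -1 -1 -41 -1 1;69 -143 -1 -1 -41 -1 1;69 -143 -1 -1 -41 -1 1;69 -143 -1 -1 -41 -1 1;69 -143 -1 -1 -41 -1 1;69 -143 -1 -1 -41 -1 1;50 -448 80 8 -50 -19 1;50 -448 80 8 -50 -19 1;50 -448 80 8 -50 -19 1;50 -448 80 8 -50 -19 1;50 -448 80 8 -50 -19 1;50 -448 80 8 -50 -19 1;50 -448 80 8 -50 -19 1;50 -448 80 8 -50 -19 1;50 -448 80 8 -50 -19 1;50 -448 80 8 -50 -19 1;50 -448 80 8 -50 -19 1;50 -448 80 8 -50 -19 1",
)

```text
time_s: 29.43
ee_pos: [0.5763, 0.1019, 0.2553]
orientation: [-0.007, 0.992, 0.126, 0.003]
force: [-1.4, -0.3, -0.3]
width: 0.094
grip_force: 0.0
```

Run:
```python
from h import *
where()
d=snap("wrist","w7.png");import pickle;pickle.dump(d,open("w7.pkl","wb"))
```

```text
t 29.4 tcp [0.576 0.102 0.255] z [ 0.005  0.014 -1.   ] y [ 0.25  -0.968 -0.012] q [0.05 0.27 1.42 0.01 1.44 1.36] w 0.094 g 0.0 F [-1.4 -0.3 -0.3]
```

View pics/w7.png

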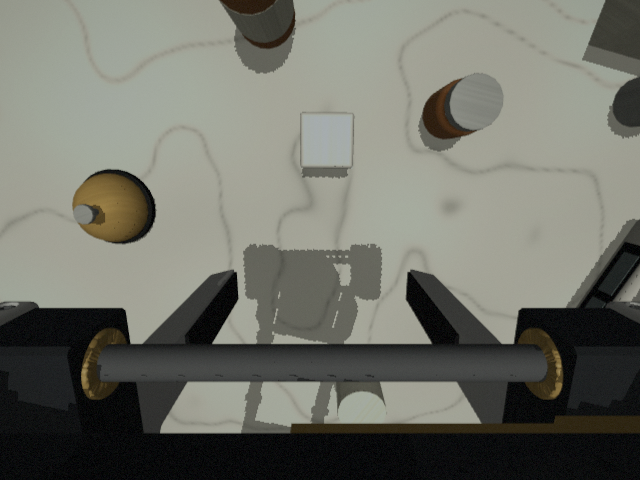

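Wrist picture: white's lid top spans (301–353, 112–168), square to the view. Bell plunger is at (86,214).

Run:
```python
from h import *
from kin import path
import pickle;d=pickle.load(open("w7.pkl","rb"));sc,tp=pickle.load(open("sb.pkl","rb"))
c=atz(d,327,140,.064);print(c, [atz(d,*p,.064)[:2].round(3).tolist() for p in [(301,112),(353,112),(353,168),(301,168)]])
print('plunger',atz(d,86,214,.066),tri([(sc,463,267),(tp,155,233),(d,86,214)]))
q=monitor.state()["q"];c[2]=.034
z=Rt(14,30)[:,2];pre=c-.11*z
path(q,[(pre,Rt(14,30)),(c,Rt(14,30)),(c+[-.06,0,.12],Rt(14,20)),([.5,.12,.2],Rt(5,-25)),([.47,.12,.13],Rt(0,-60)),([.47,.12,.03],Rt(0,-60))])
plan((pre,14,30),(c,14,30))
```

```text
[0.66299173 0.12211071 0.064     ] [[0.682, 0.154], [0.695, 0.104], [0.643, 0.089], [0.63, 0.141]]
plunger [0.52680546 0.34972441 0.066     ] [0.52408998 0.35079604 0.06327474]
[0.61  0.109 0.129] ok maxstep 0.09 [-0.01  0.2   2.02  0.31  0.43  1.07]
[0.663 0.122 0.034] ok maxstep 0.03 [0.02 0.41 2.02 0.52 0.23 0.86]
[0.603 0.122 0.154] ok maxstep 0.1 [0.05 0.22 1.83 0.1  0.75 1.31]
[0.5  0.12 0.2 ] ok maxstep 0.1 [0.1  0.46 1.36 0.   1.76 1.58]
[0.47 0.12 0.13] ok maxstep 0.04 [0.06 0.82 1.24 0.07 2.13 1.64]
[0.47 0.12 0.03] ok maxstep 0.01 [0.06 0.92 1.29 0.06 1.98 1.62]
[ 33.   3. 127.] [-0.8 29.5  0.2] rows 4.1
[ 87.   5. 222.] [-0.8 29.5  0.2] rows 2.6
```

Emit:
step_arm(
  increments="33 3 127 -1 29.5 0 1;33 3 127 -1 29.5 0 1;33 3 127 -1 29.5 0 1;33 3 127 -1 29.5 0 1;33 3 127 -1 29.5 0 1;33 3 127 -1 29.5 0 1;33 3 127 -1 29.5 0 1;87 5 222 -1 29.5 0 1;87 5 222 -1 29.5 0 1;87 5 222 -1 29.5 0 1;87 5 222 -1 29.5 0 1;87 5 222 -1 29.5 0 1;87 5 222 -1 29.5 0 -1;87 5 222 -1 29.5 0 -1;87 5 222 -1 29.5 0 -1;87 5 222 -1 29.5 0 -1;87 5 222 -1 29.5 0 -1;87 5 222 -1 29.5 0 -1;87 5 222 -1 29.5 0 -1;87 5 222 -1 29.5 0 -1",
)

```text
time_s: 31.15
ee_pos: [0.6635, 0.1229, 0.0349]
orientation: [-0.03, 0.958, 0.12, 0.258]
force: [-2.5, -1.6, 6.2]
width: 0.0539
grip_force: 40.0
```

Run:
```python
from h import *
where()
plan(([.60,.122,.16],14,20),([.5,.12,.2],5,-25))
```

```text
t 31.1 tcp [0.664 0.123 0.035] z [ 0.487  0.119 -0.865] y [ 0.246 -0.969  0.005] q [0.02 0.4  2.01 0.49 0.24 0.89] w 0.0539 g 40.0 F [-2.5 -1.6  6.2]
[   9.  -14. -139.] [  0.1 -10.1   0.3] rows 3.4
[ -55.  -37. -223.] [ -0.1 -55.    9.6] rows 6.4
```

Emit:
step_arm(
  increments="20 0 -35 0 0 0 -1;9 -14 -139 0 -10 0 -1;9 -14 -139 0 -10 0 -1;9 -14 -139 0 -10 0 -1;9 -14 -139 0 -10 0 -1;-55 -37 -223 0 -55 10 -1;-55 -37 -223 0 -55 10 -1;-55 -37 -223 0 -55 10 -1;-55 -37 -223 0 -55 10 -1;-55 -37 -223 0 -55 10 -1;-55 -37 -223 0 -55 10 -1;-55 -37 -223 0 -55 10 -1;-55 -37 -223 0 -55 10 -1;-55 -37 -223 0 -55 10 -1;-55 -37 -223 0 -55 10 -1",
)

```text
time_s: 32.4
ee_pos: [0.4991, 0.1205, 0.1991]
orientation: [0.007, 0.975, 0.04, -0.217]
force: [0.5, 0.4, -1.0]
width: 0.0538
grip_force: 40.0
```

Run:
```python
from h import *
where()
plan(([.47,.12,.13],0,-59.9),([.47,.12,.05],0,-59.9))
```

```text
t 32.4 tcp [0.499 0.12  0.199] z [-0.424 -0.032 -0.905] y [ 0.081 -0.997 -0.003] q [0.09 0.45 1.37 0.01 1.76 1.58] w 0.0538 g 40.0 F [ 0.5  0.4 -1. ]
[ 3. -2. 75.] [  3.1 -34.7   3.6] rows 4.9
[ 37.  -1. 147.] [  3.1 -34.7   3.6] rows 1.9
```

Emit:
step_arm(
  increments="3 -2 75 3 -34.6 4 -1;3 -2 75 3 -34.6 4 -1;3 -2 75 3 -34.6 4 -1;3 -2 75 3 -34.6 4 -1;3 -2 75 3 -34.6 4 -1;3 -2 75 3 -34.6 4 -1;3 -2 75 3 -34.6 4 -1;37 -1 147 3 -34.6 4 -1;37 -1 147 3 -34.6 4 -1;37 -1 147 3 -34.6 4 -1;37 -1 147 3 -34.6 4 -1",
)

```text
time_s: 33.32
ee_pos: [0.4699, 0.1198, 0.0532]
orientation: [0.001, 0.867, -0.003, -0.498]
force: [-0.2, 0.4, -0.0]
width: 0.0538
grip_force: 40.0
```

Run:
```python
from h import *
where()
plan(([.47,.12,.034],0,-59.9),([.47,.12,.03],0,-59.9),([.47,.12,.026],0,-59.9))
```

```text
t 33.3 tcp [0.47  0.12  0.053] z [-0.863  0.001 -0.505] y [-0.004 -1.     0.005] q [0.06 0.89 1.29 0.06 2.   1.63] w 0.0538 g 40.0 F [-0.2  0.4 -0. ]
[17. -0. 10.] [-0.  -0.2 -0.4] rows 0.5
[20. -0. 12.] [-0.  -0.2 -0.4] rows 0.1
[24. -0. 14.] [-0.  -0.2 -0.4] rows 0.1
```

Emit:
step_arm(
  increments="15 0 9 0 0 0 -1;18 0 11 0 0 0 -1;20 0 12 0 0 0 -1;21 0 12.5 0 0 0 -1;21 0 12.5 0 0 0 -1",
)

```text
time_s: 33.73
ee_pos: [0.471, 0.1194, 0.0279]
orientation: [0.001, 0.868, -0.003, -0.497]
force: [-0.5, -0.4, -2.8]
width: 0.054
grip_force: 40.0
```

Emit:
step_arm(
  increments="1.5 0 1 0 0 0 -1;2.5 0 1.5 0 0 0 -1;2.5 0 1.5 0 0 0 -1",
)

```text
time_s: 33.98
ee_pos: [0.4707, 0.1194, 0.0259]
orientation: [0.001, 0.867, -0.003, -0.499]
force: [3.6, 0.4, 6.6]
width: 0.0541
grip_force: 40.0
```

Emit:
step_arm(
  increments="0 0 0 0 0 0 1;0 0 0 0 0 0 1;0 0 0 0 0 0 1;0 0 0 0 0 0 1;0 0 0 0 0 0 1;0 0 -35 0 0 0 1;0 0 -70 0 0 0 1;0 0 -100 0 0 0 1;0 0 -100 0 0 0 1;-60 0 -140 0 20 0 1;-60 0 -140 0 20 0 1;-60 0 -140 0 20 0 1;-60 0 -140 0 20 0 1",
)

```text
time_s: 35.07
ee_pos: [0.561, 0.1202, 0.1504]
orientation: [0.002, 0.942, -0.003, -0.336]
force: [-1.0, 0.4, 1.2]
width: 0.0942
grip_force: 0.0
```

Run:
```python
from h import *
where()
plan(([.465,.12,.22],0,0))
```

```text
t 35.1 tcp [0.561 0.12  0.15 ] z [-0.633 -0.001 -0.774] y [-0.004 -1.     0.005] q [0.06 0.72 1.12 0.04 1.99 1.64] w 0.0942 g 0.0 F [-1.   0.4  1.2]
[-118.    1.    7.] [ 0.2 39.3 -0.3] rows 5.5
```

Emit:
step_arm(
  increments="-40 0 -60 0 15 0 1;-40 0 -60 0 15 0 1;-40 0 -60 0 15 0 1;-118 0 7 0 39 0 1;-118 0 7 0 39 0 1;-118 0 7 0 39 0 1;-118 0 7 0 39 0 1;-118 0 7 0 39 0 1;-118 0 7 0 39 0 1;-118 0 7 0 39 0 1",
)

```text
time_s: 35.9
ee_pos: [0.4677, 0.1204, 0.2158]
orientation: [0.003, 1.0, -0.002, -0.007]
force: [0.4, 0.1, 0.7]
width: 0.0942
grip_force: 0.0
```

Run:
```python
from h import *
where()
d=snap("wrist","w8.png")
plan(([.471,.12,.10],0,0),([.471,.12,.036],0,0))
```

```text
t 35.9 tcp [0.468 0.12  0.216] z [-0.014 -0.005 -1.   ] y [-0.005 -1.     0.006] q [ 0.11  0.15  1.69 -0.    1.32  1.69] w 0.0942 g 0.0 F [0.4 0.1 0.7]
[  4.  -0. 116.] [ 0.3  0.8 -0.3] rows 2.8
[  5.  -1. 180.] [ 0.3  0.8 -0.3] rows 1.5
```

View pics/w8.png

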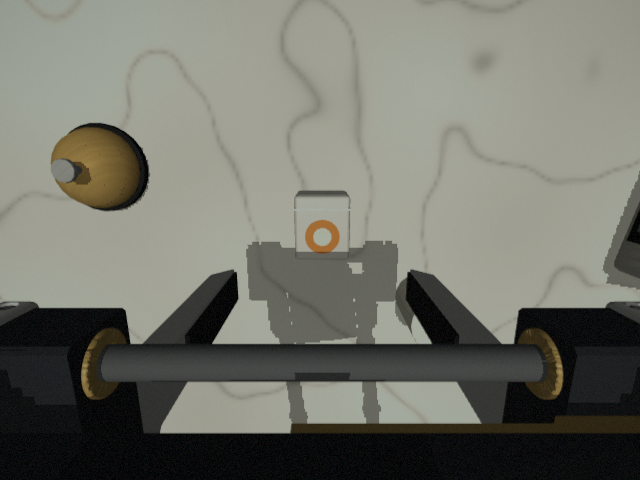

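Wrist picture: white's seal now faces up at (322,237), tin centred at about (322,227). I'll grasp it vertically.

Emit:
step_arm(
  increments="6 0 116 0 1 0 1;6 0 116 0 1 0 1;6 0 116 0 1 0 1;7 0 184 0 1 0 1;7 0 184 0 1 0 1;7 0 184 0 1 0 1;7 0 184 0 1 0 -1;7 0 184 0 1 0 -1;7 0 184 0 1 0 -1;7 0 184 0 1 0 -1;7 0 184 0 1 0 -1;7 0 184 0 1 0 -1;7 0 184 0 1 0 -1;7 0 184 0 1 0 -1",
)

```text
time_s: 37.12
ee_pos: [0.4712, 0.1195, 0.0328]
orientation: [0.003, 1.0, -0.002, 0.003]
force: [-1.0, -0.9, 5.7]
width: 0.0537
grip_force: 40.0
```

Run:
```python
from h import *
from kin import path
where()
q=monitor.state()["q"]
path(q,[([.475,.12,.25],Rt(0,0)),([.436,-.336,.25],Rt(-11,0)),([.436,-.336,.112],Rt(-11,0))])
plan(([.475,.12,.23],0,0),([.436,-.336,.24],-11,0),([.436,-.336,.13],-11,0))
```

```text
t 37.1 tcp [0.471 0.119 0.033] z [ 0.006 -0.005 -1.   ] y [-0.005 -1.     0.005] q [ 0.11  0.33  1.96 -0.01  0.84  1.69] w 0.0537 g 40.0 F [-1.  -0.9  5.7]
[0.475 0.12  0.25 ] ok maxstep 0.05 [0.11 0.13 1.62 0.   1.39 1.68]
[ 0.436 -0.336  0.25 ] ok maxstep 0.08 [-0.78  0.23  1.5  -0.    1.42  0.98]
[ 0.436 -0.336  0.112] ok maxstep 0.03 [-0.78  0.32  1.73 -0.    1.09  0.98]
[   5.    1. -197.] [ 0.3 -0.4 -0.3] rows 4.7
[ -32.  457. -205.] [ 0.3 -0.4 10.7] rows 11.0
[-33. 456. -95.] [ 0.3 -0.4 10.7] rows 2.6
```

Emit:
step_arm(
  increments="4 0 -197 0 0 0 -1;4 0 -197 0 0 0 -1;4 0 -197 0 0 0 -1;4 0 -197 0 0 0 -1;4 0 -197 0 0 0 -1;-32 457 -205 0 0 11 -1;-32 457 -205 0 0 11 -1;-32 457 -205 0 0 11 -1;-32 457 -205 0 0 11 -1;-32 457 -205 0 0 11 -1;-32 457 -205 0 0 11 -1;-32 457 -205 0 0 11 -1;-32 457 -205 0 0 11 -1;-32 457 -205 0 0 11 -1;-32 457 -205 0 0 11 -1;-32 457 -205 0 0 11 -1;-32 457 -205 0 0 11 -1;-32 457 -205 0 0 11 -1;-32 457 -205 0 0 11 -1;-32 457 -205 0 0 11 -1",
)

```text
time_s: 38.78
ee_pos: [0.4355, -0.3347, 0.2389]
orientation: [0.002, 0.995, -0.098, 0.002]
force: [-0.6, 0.2, -1.6]
width: 0.0538
grip_force: 40.0
```

Run:
```python
from h import *
where()
d=snap("wrist","w9.png")
plan(([.436,-.336,.13],-11,0),([.436,-.336,.115],-11,0))
```

```text
t 38.8 tcp [ 0.436 -0.335  0.239] z [ 0.004 -0.004 -1.   ] y [-0.194 -0.981  0.003] q [-0.78  0.22  1.53 -0.    1.38  0.98] w 0.0538 g 40.0 F [-0.6  0.2 -1.6]
[  0.   1. 109.] [ 0.2 -0.3 -0.2] rows 2.6
[ -0.   1. 124.] [ 0.2 -0.3 -0.2] rows 0.4
```

View pics/w9.png

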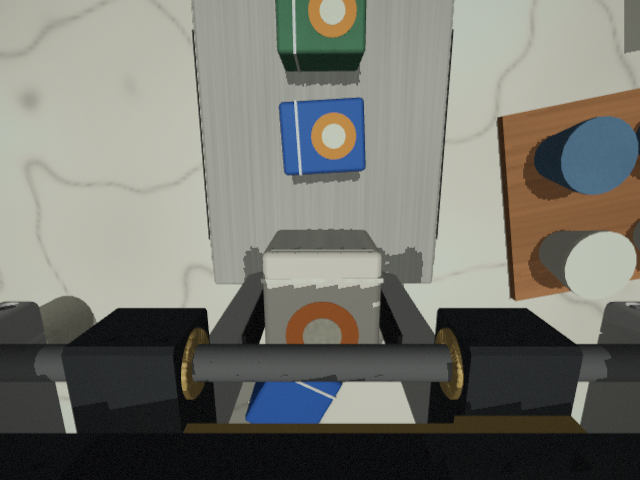

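Wrist picture: blue (322,137) and green sit on the platter. The platter's near edge is at row 283, so I'll check there's room for white.

Run:
```python
from h import *
d=snap("wrist");c=np.array([.519,-.352]);u=np.array([.982,-.19]);v=np.array([.19,.982])
for n,p,z in [('near L',(216,283),.08),('near R',(433,283),.08),('blue nL',(288,175),.134),('blue nR',(365,171),.134),('blue fL',(280,104),.134),('green nL',(279,55),.134),('white lid top',(320,252),.239+.027-.033+.027)]:
    w=atz(d,*p,z);e=w[:2]-c;print(n,w.round(3),'u',round(e@u,3),'v',round(e@v,3))
print('tcp uv',(monitor.state()["ee_pos"][:2]-c)@u)
```

```text
near L [ 0.406 -0.22   0.08 ] u -0.137 v 0.108
near R [ 0.363 -0.434  0.08 ] u -0.138 v -0.11
blue nL [ 0.497 -0.319  0.134] u -0.028 v 0.028
blue nR [ 0.488 -0.379  0.134] u -0.025 v -0.032
blue fL [ 0.548 -0.325  0.134] u 0.024 v 0.032
green nL [ 0.581 -0.331  0.134] u 0.057 v 0.032
white lid top [ 0.464 -0.338  0.26 ] u -0.056 v 0.003
tcp uv -0.08501753753876695
```

Emit:
step_arm(
  increments="0 0 109 0 0 0 -1;0 0 109 0 0 0 -1;0 0 109 0 0 0 -1;0 0 109 0 0 0 -1;0 0 122 0 0 0 -1;0 0 125 0 0 0 -1;0 0 126 0 0 0 -1;0 0 126 0 0 0 -1",
)

```text
time_s: 39.55
ee_pos: [0.437, -0.3372, 0.1146]
orientation: [0.003, 0.995, -0.098, 0.003]
force: [-0.2, 0.6, -1.6]
width: 0.054
grip_force: 40.0
```

Emit:
step_arm(
  increments="0 0 1 0 0 0 -1;0 0 2 0 0 0 -1;0 0 3 0 0 0 -1;0 0 3 0 0 0 -1",
)

```text
time_s: 39.88
ee_pos: [0.437, -0.3376, 0.1128]
orientation: [0.003, 0.995, -0.098, 0.004]
force: [-0.2, 0.6, 8.1]
width: 0.0537
grip_force: 40.0
```

Emit:
step_arm(
  increments="0 0 1 0 0 0 1;0 0 1 0 0 0 1;0 0 1 0 0 0 1;0 0 1 0 0 0 1;0 0 1 0 0 0 1;0 0 -40 0 0 0 1;0 0 -80 0 0 0 1;0 0 -120 0 0 0 1;0 0 -150 0 0 0 1;0 0 -150 0 0 0 1;0 0 -150 0 0 0 1",
)

```text
time_s: 40.8
ee_pos: [0.4363, -0.3369, 0.2621]
orientation: [0.004, 0.995, -0.098, 0.004]
force: [0.2, 0.3, -0.1]
width: 0.0938
grip_force: 0.0
```

Run:
```python
from h import *
from kin import path
where()
q=monitor.state()["q"]
path(q,[([.45,0,.25],Rt(-5,0)),([.46,.34,.25],Rt(10,0)),([.525,.350,.13],Rt(10,0))])
plan(([.45,0,.25],-5,0),([.48,.34,.24],10,0))
```

```text
t 40.8 tcp [ 0.436 -0.337  0.262] z [ 0.008 -0.009 -1.   ] y [-0.195 -0.981  0.007] q [-0.78  0.21  1.49 -0.    1.43  0.98] w 0.0938 g 0.0 F [ 0.2  0.3 -0.1]
[0.45 0.   0.25] ok maxstep 0.06 [-0.15  0.07  1.69  0.    1.38  1.5 ]
[0.46 0.34 0.25] ok maxstep 0.06 [0.52 0.26 1.45 0.   1.43 1.91]
[0.525 0.35  0.13 ] ok maxstep 0.02 [ 0.48  0.42  1.52 -0.    1.21  1.87]
[ -52. -333.    9.] [ 0.4 -0.5 -6.3] rows 8.1
[ -90. -673.   17.] [  0.5  -0.4 -21.3] rows 8.2
```

Emit:
step_arm(
  increments="-52 -333 9 0 0 -6 1;-52 -333 9 0 0 -6 1;-52 -333 9 0 0 -6 1;-52 -333 9 0 0 -6 1;-52 -333 9 0 0 -6 1;-52 -333 9 0 0 -6 1;-52 -333 9 0 0 -6 1;-52 -333 9 0 0 -6 1;-52 -333 9 0 0 -6 1;-90 -673 17 0 0 -21 -1;-90 -673 17 0 0 -21 -1;-90 -673 17 0 0 -21 -1;-90 -673 17 0 0 -21 -1;-90 -673 17 0 0 -21 -1;-90 -673 17 0 0 -21 -1;-90 -673 17 0 0 -21 -1;-90 -673 17 0 0 -21 -1;-90 -673 17 0 0 -21 -1;-90 -673 17 0 0 -21 -1",
)

```text
time_s: 42.38
ee_pos: [0.4782, 0.343, 0.2368]
orientation: [0.004, 0.996, 0.087, 0.0]
force: [0.5, 0.2, -0.2]
width: 0.0308
grip_force: 0.0
```

Run:
```python
from h import *
where()
d=snap("wrist");s=snap("scene")
import pickle;pickle.dump(d,open("w10.pkl","wb"))
u,v=map(int,proj(d,[.525,.35,.066]));print(u,v)
a=cv2.resize(d["color"][max(v-60,0):v+60,u-80:u+80],(640,480));b=cv2.resize(s["color"][160:310,100:300],(640,480))
cv2.imwrite("pics/m3.png",cv2.resize(np.hstack([a,b]),(800,300))[:,:,::-1]);print(max(v-60,0),u-80)
plan(([.525,.35,.12],10,0),([.525,.35,.082],10,0),([.525,.35,.068],10,0))
```

```text
t 42.4 tcp [0.478 0.343 0.237] z [ 0.001 -0.007 -1.   ] y [ 0.173 -0.985  0.007] q [ 0.51  0.29  1.44 -0.01  1.41  1.91] w 0.0308 g 0.0 F [ 0.5  0.2 -0.2]
322 181
121 242
[ 48.  -3. 118.] [ 0.5 -0.  -0.2] rows 3.1
[ 48.  -3. 156.] [ 0.5 -0.  -0.2] rows 0.9
[ 48.  -4. 170.] [ 0.5 -0.  -0.2] rows 0.3
```

View pics/m3.png

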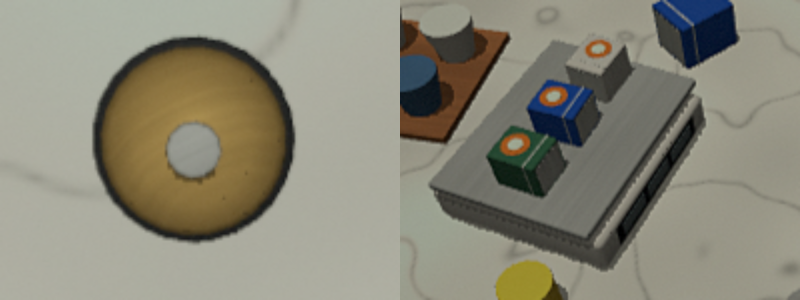

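Picture: all three tins are flat on the platter with seals up. The plunger head is at pixel (320,181), within 3 mm of my estimate. I'll press the bell next.

Emit:
step_arm(
  increments="48 -5.5 118 0 0 0 -1;48 -5.5 118 0 0 0 -1;48 -5.5 118 0 0 0 -1;48 -5.5 118 0 0 0 -1;48 -5.5 118 0 0 0 -1;48 -5.5 145 0 0 0 -1;48 -5.5 154 0 0 0 -1;48 -5.5 154 0 0 0 -1",
  squeeze=20,
)

```text
time_s: 43.15
ee_pos: [0.5247, 0.3524, 0.0857]
orientation: [0.004, 0.996, 0.084, 0.001]
force: [0.1, 0.3, 0.8]
width: 0.0005
grip_force: 0.0
```

Emit:
step_arm(
  increments="0 0 4 0 0 0 -1;0 0 7 0 0 0 -1;0 0 10 0 0 0 -1;0 0 12 0 0 0 -1;0 0 12 0 0 0 -1",
)

```text
time_s: 43.57
ee_pos: [0.5267, 0.3543, 0.0747]
orientation: [0.003, 0.996, 0.085, 0.003]
force: [0.7, -1.2, 3.5]
width: 0.0003
grip_force: 1.8
```

Emit:
step_arm(
  increments="0 0 2 0 0 0 -1;0 0 4 0 0 0 -1;0 0 5 0 0 0 -1;0 0 5 0 0 0 -1;0 0 5 0 0 0 -1",
)

```text
time_s: 43.98
ee_pos: [0.5268, 0.3543, 0.072]
orientation: [0.002, 0.996, 0.085, 0.004]
force: [-2.0, -2.3, 17.2]
width: 0.0005
grip_force: 8.4
```

At the stop: 17 N, with travel ended at z=0.072. Withdrawing.

Emit:
step_arm(
  increments="0 0 -15 0 0 0 -1;0 0 -40 0 0 0 -1;0 0 -80 0 0 0 -1;0 0 -120 0 0 0 -1;0 0 -120 0 0 0 -1;0 0 -120 0 0 0 -1;0 0 -120 0 0 0 -1;0 0 -120 0 0 0 -1",
)

```text
time_s: 44.65
ee_pos: [0.5242, 0.354, 0.1866]
orientation: [0.004, 0.996, 0.085, 0.0]
force: [-0.6, 0.4, -0.1]
width: 0.0006
grip_force: 0.0
```

Run:
```python
from h import *
where()
a=snap("scene");d=snap("wrist")
m=cv2.absdiff(a["color"],cv2.imread("pics/s2.png")[:,:,::-1]).max(2)
print([tuple(cv2.boundingRect(c)) for c in cv2.findContours((m>60).astype('uint8'),0,2)[0] if cv2.contourArea(c)>40])
h=cv2.cvtColor(a["color"],cv2.COLOR_RGB2HSV);mm=cv2.inRange(h,(5,150,120),(20,255,255));mm[:,:120]=0;mm[300:]=0
print([tuple(cv2.boundingRect(c)) for c in cv2.findContours(mm,0,2)[0] if cv2.contourArea(c)>15])
```

```text
t 44.6 tcp [0.524 0.354 0.187] z [ 0.001 -0.007 -1.   ] y [ 0.169 -0.986  0.007] q [ 0.49  0.38  1.43 -0.01  1.34  1.89] w 0.0006 g 0.0 F [-0.6  0.4 -0.1]
[(349, 295, 28, 31), (233, 190, 21, 9), (201, 187, 15, 23), (185, 166, 54, 28), (333, 140, 49, 46), (537, 102, 23, 9), (374, 99, 181, 178), (227, 88, 111, 75), (157, 80, 80, 80), (370, 79, 21, 22), (189, 72, 23, 7), (190, 63, 21, 8), (588, 52, 11, 29), (521, 48, 67, 44), (497, 44, 12, 9), (190, 34, 29, 26), (197, 19, 24, 13), (419, 0, 127, 37), (347, 0, 37, 24), (198, 0, 46, 12)]
[(454, 269, 20, 17), (150, 227, 15, 11), (170, 204, 14, 9), (193, 180, 13, 9)]
```

The three seals are still in place on the platter at (157,232), (177,208) and (199,184), and the bystanders have not moved. Handing in.

```bash
python3 -c "
from cell import workorder
print(workorder.close_job())"
```

```text
the job is handed in; nothing more can be done
None
```

The green, blue (the smaller) and white tins are on the scale's platter, flat and seal up; the bell was then pressed to its stop and let go. The job was handed in at about 45 s; the call returned no verdict.

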